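# Load the turn-over drill jig and turn it bushes up on the scrap board

## Task

Get the wooden lintel blank that lies on the bench ready for drilling: lay it in the nest of the open jig, push the jig's blue leaf fully shut on it with the jig still right way up, then turn the whole jig over and leave it lying flat on the middle of the plywood scrap board, leaf down and drill bushes up, the blank still inside. Keep the leaf shut while you turn it, set the jig down by hand without letting it drop or topple, and leave everything else on the bench where it is.

Things in the scene. Friction and masses are not known exactly. Their poses are not given: they have to be found in the camera images.
- jig: Hinged leaf drill jig, loose: aluminium body 0.55 kg, blue leaf 0.12 kg. Closed: 160 mm long (its x), 60 wide (its y), 51.5 high (its z) over the feet of both faces. Origin: centre of the underside, in the plane of four 5 mm body feet; z points to the leaf side. Its end faces (x = -80 and +80 mm) are flat: closed, it can stand on either end. Underside: two brass drill bushes.
- jig_nest (a point): Middle of the nest's floor, 15 mm above the jig's origin. The nest is open on top, 112 mm (x) by 40 mm (y), between two side rails that reach 8 mm above its floor (each 10 mm thick, outer faces y = +-30 mm) and two end blocks 23.5 mm above its floor (|x| from 56 to 80 mm). The closed leaf lies on the end blocks; between rail and leaf the sides are open, 15.5 mm high.
- leaf (a joint): Angle of the blue leaf: 0 = shut, 1.57 = straight up, stop at 1.9; it starts about upright. The leaf is 60 mm wide, 8 mm thick, with four feet (12 mm across, 5 mm high) on its outer face, 20 and 142 mm from the hinge line and 22 mm either side of its middle. No latch: the hinge is stiff, takes about 0.2 N m to move and stays at any angle, also with the blank's weight on the leaf.
- jig_hinge (a point): Middle of the leaf's hinge line, in the body at x = -74 mm, z = 42.5 mm of the jig's frame; the line runs along the jig's y. The leaf points to the jig's +x when shut and its tip rises to z as it opens.
- leaf_tip (a point): Middle of the leaf's free end, half-way through its thickness, 153 mm from the hinge line; shut, it lies at x = 79, z = 42.5 mm in the jig's frame.
- jig_center (a point): Middle of the closed jig: 26 mm above the jig's origin along its z.
- blank: brown wooden lintel blank with two pencilled crosses on top, plain bar 104 mm (its x) x 34 mm (its y) x 22 mm high, 60 g, loose, lying flat; origin centre of the underside. It is the same either end and either face. In the closed jig it has 1.5 mm of play under the leaf and 3 mm to each side and 4 mm to each end.
- blank_center (a point): centre of the blank, 11 mm above its underside
- board: plywood scrap board for drilling, fixed to the bench, 180 mm (its x) x 240 mm (its y), 15 mm thick, flat and empty; origin centre of the underside
- glue: Bystander: white glue bottle with yellow band and black nozzle, 60 mm across, 185 mm tall, standing; origin on its underside.
- tub: Bystander: empty white plastic tub, 110 mm across, 75 mm tall, standing; origin on its underside.
- square: Bystander: try square lying flat, dark wooden stock 85 mm, steel blade reaching 150 mm, 16 mm high; origin on its underside.
- sander: Bystander: cork sanding block 100 x 55 mm, 32 mm high; origin on its underside.
- clamp: Bystander: red bar clamp lying flat, 190 mm bar, jaws 75 mm, 22 mm high; origin on its underside.
There are look-alikes about, which are no part of the job. What is shaped like the jig but pink or red is not meant.

How it is judged (in metres and radians):
On the way:
1. the blank lies in the nest of the jig and the leaf is shut on it, the jig still right way up (x of blank_center in the frame of jig between -0.006 and 0.006 m and y of blank_center in the frame of jig between -0.005 and 0.005 m and z of blank_center in the frame of jig between 0.022 and 0.031 m and angle between the z axis of blank and the z axis of jig, either way round below 0.1 rad and angle between the x axis of blank and the x axis of jig, either way round below 0.12 rad and value of joint leaf below 0.04 rad and angle between jig's own z axis and vertical below 0.15 rad), for 0.2 s.
At the end, for the whole second after the job is handed in: The jig lies upside down (leaf down, within 4 degrees of flat) and at rest on the board, its middle within 50 mm of the board's middle, the leaf shut (under 0.04 rad) and the blank in its nest (within 6 mm of the middle lengthways and 5 mm across, square with the jig) (x of blank_center in the frame of jig between -0.006 and 0.006 m and y of blank_center in the frame of jig between -0.005 and 0.005 m and z of blank_center in the frame of jig between 0.022 and 0.031 m and angle between the z axis of blank and the z axis of jig, either way round below 0.1 rad and angle between the x axis of blank and the x axis of jig, either way round below 0.12 rad and value of joint leaf below 0.04 rad and angle between jig's own z axis and vertical above 3.07 rad and horizontal distance between jig_center and board below 0.05 m and height (world z) of jig between 0.061 and 0.072 m and linear speed of jig below 0.02 m/s and angular speed of jig below 0.1 rad/s); the robot touches nothing.
It fails at once if the leaf comes open while the jig is tipped (value of joint leaf above 0.15 rad and angle between jig's own z axis and vertical above 0.5 rad).
It fails at once if the jig drops or topples, let go (contact force between jig and the fingers below 0.3 N and (linear speed of jig above 0.6 m/s or angular speed of jig above 5 rad/s)).
It fails at once if a bystander (glue, tub, square, sander or clamp) is shifted by more than 30 mm (distance of any of glue, tub, square, sander, clamp from where it was at the start of the episode above 0.03 m).
It also fails if it takes over 72 s, if anything falls off the work surface, if the arm or the gripper's body presses on something with over 40 N, if the wrist force passes 120 N, or if a joint passes its speed limit or range.

## Robot

A 6-joint arm with a two-finger parallel gripper is mounted at the origin on the work surface. World frame = base frame: x ahead of the robot, y to its left, z up, the work surface at z = 0. Lengths are in mm, angles in rad, forces in N, time in s.
With the tool pointing down it reaches from about 300 to 775 mm from the base axis. Payload 14.6 kg.
Tool frame: the origin (TCP) lies between the finger pads; the fingertips stand 8 mm ahead of it and the grasp point (between the pads) lies 11 mm behind it; y points along the fingers, x is the direction in which the jaws open and shut, and the axes are right-handed (so a half turn about y gives the same grasp; the last joint's range is limited). The gripper opens to 94 mm and grips with 3 to 60 N. Pads are 16 mm wide; open, the fingers measure 119 mm over their backs; the gripper's body (75 mm by 177 mm) begins 78 mm behind the grasp point.
Start: joints at [-1.224, 0.3, 1.521, -0, 1.321, -0.067], TCP at [221.142, -503.572, 183.746] pointing down, gripper open.
Joint ranges: [-3.03, 3.03], [-0.79, 2.21], [0.23, 2.52], [-1.04, 4.18], [0, 3.07], [-2.55, 2.55]. Speed limits (rad/s): [2.22, 2.22, 2.57, 3.14, 3.14, 3.14].

## Interface

Orientations are given as [roll, pitch, yaw] about the fixed x, y, z axes, in that order (R = Rz(yaw) Ry(pitch) Rx(roll)).
In Python, from cell import read_state, imaging, order gives the robot as it stands. The module is installed in compiled form; this text tells all that it offers.
- The arm moves only by the shell command python3 -m handwheel 'ROWS' [FORCE]. ROWS is JSON, a list that holds one entry, the list of rows, each a list of 7 numbers: the shift along the tool's x, y, z in mm, then the turn, a rotation vector about the tool's x, y, z in degrees, then the opening, from -1 (shut) to 1 (fully open), so that 0 is half open. A call has 1 to 5 rows; each row is the pose to reach, as a shift and turn from the pose measured when the call began, along the tool's axes at that moment; what a row does not reach only later rows make up. A row lasts 1/12 s, in which the tool goes at most 41.7 mm and 7.16 degrees, less where a joint would pass 70% of its speed; a pose out of reach is approached as far as the arm can. A call with a gripper value outside its range is refused whole. The fingers move at their own pace and stop on an object; FORCE is the grip in N (left out, the last holds). Time passes only in rows, so rows that repeat a pose let the fingers close. It gives the time, the measured TCP pose, the force and the opening at its end, in the units of the state.
- read_state(): the state, without advancing time (a new reading comes with each control period).
- imaging.camera(name): name is "scene" or "side" or "wrist"; returns (picture, depth): 480x640x3 uint8, red, green, blue; 480x640 float32, mm along the optical axis (not along the pixel's ray), 0 where there is no reading.
- imaging.get_calibration(name): a dict with "mtx" (3x3 intrinsics, pixels), "world_from_camera" (4x4, takes a point from camera to world coordinates); the wrist camera has in their place "hand_eye" (4x4, takes a point from camera to tool coordinates, whose origin is the TCP and whose axes are the tool frame's). Camera axes: x right, y down, z forward; pixel columns grow to the right and rows downward; lengths in mm; the calibration is good to about 2 mm. A picture is of the moment at which its call begins: read the wrist's pose just before it. get_calibration takes no time and is no camera call.
- order.sign_off(): hands the job in, once; it reports no verdict.
The state is a dict: "clock": time; "joints": joint angles; "qd": joint speeds; "effort": joint torques, N m; "eef_pos": TCP position; "eef_rot": TCP orientation; "wrist_force": force on the tool from outside, world axes, zero at the start; "moment": the same for the moment, N m; "finger_gap": finger opening in mm.
Only numpy, scipy, OpenCV 4.12 (cv2) and the standard library are available. Lean on these libraries where they do the work, as an engineer would, in place of code of your own. Each camera call takes 0.05 s, during which the arm holds its last target.

## Working session

There is one attempt and no reset: what is moved stays moved. The work goes in short steps, Python scripts to look and compute and a shell command to move; the robot and the scene stay as the last step left them, time stands still between calls to the robot, and variables do not carry over. Pictures are saved under pics/ and viewed, and the job is handed in when it is done.

```bash
mkdir -p pics; ls; python3 - <<'E'
from cell import read_state, imaging, order
import cv2, numpy as np
s=read_state(); print(s)
for n in ["scene","side","wrist"]:
    p,d=imaging.camera(n); cv2.imwrite(f"pics/{n}0.png",p[:,:,::-1]); np.save(f"pics/{n}0.npy",d)
    print(n,{k:np.round(v,3).tolist() for k,v in imaging.get_calibration(n).items()})
E
```

```text
pics
{'clock': 0.0, 'joints': array([-1.22360220e+00,  3.00505144e-01,  1.52159201e+00, -1.77526089e-05,
        1.32068757e+00, -6.65824652e-02]), 'qd': array([ 0.00011452, -0.00079147, -0.00023166, -0.00150436, -0.00018327,
       -0.00059409]), 'effort': array([ 9.95276991e-05, -5.31810737e+01, -3.52738774e+01,  7.08598411e-02,
        2.44068395e-02, -1.11511808e-04]), 'eef_pos': array([ 221.04079273, -503.3098729 ,  183.16304595]), 'eef_rot': array([-1.57073417e+00,  1.19057591e-03, -1.15701529e+00]), 'wrist_force': array([-0.25559299,  0.26672395, -0.31685931]), 'moment': array([ 0.03293615, -0.01384086, -0.01804936]), 'finger_gap': 93.91061063446725}
scene {'mtx': [[479.588, 0.0, 319.407], [0.0, 479.588, 238.066], [0.0, 0.0, 1.0]], 'world_from_camera': [[-0.805, 0.38, -0.456, 930.701], [0.593, 0.544, -0.593, 508.618], [0.023, -0.748, -0.664, 656.906], [0.0, 0.0, 0.0, 1.0]]}
side {'mtx': [[548.916, 0.0, 318.539], [0.0, 548.916, 241.463], [0.0, 0.0, 1.0]], 'world_from_camera': [[-0.899, -0.308, 0.31, 147.67], [-0.437, 0.626, -0.646, 683.469], [0.006, -0.717, -0.697, 854.849], [0.0, 0.0, 0.0, 1.0]]}
wrist {'mtx': [[369.848, 0.0, 318.956], [0.0, 369.848, 244.984], [0.0, 0.0, 1.0]], 'hand_eye': [[1.0, -0.0, 0.001, -1.406], [-0.001, -0.245, 0.97, -200.723], [-0.0, -0.97, -0.245, 71.03], [0.0, 0.0, 0.0, 1.0]]}
```

View pics/scene0.png

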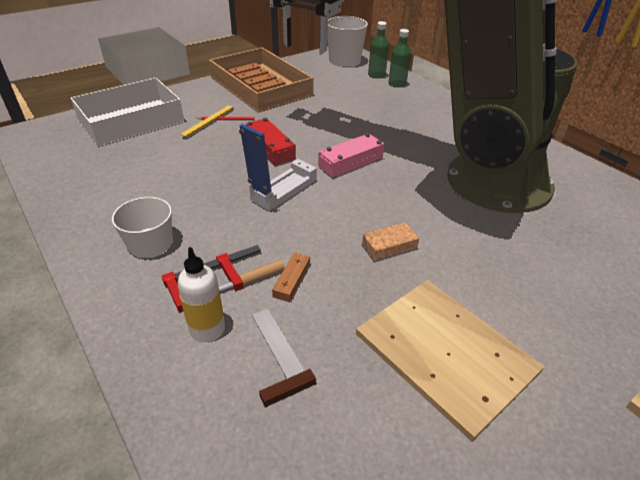

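View pics/side0.png

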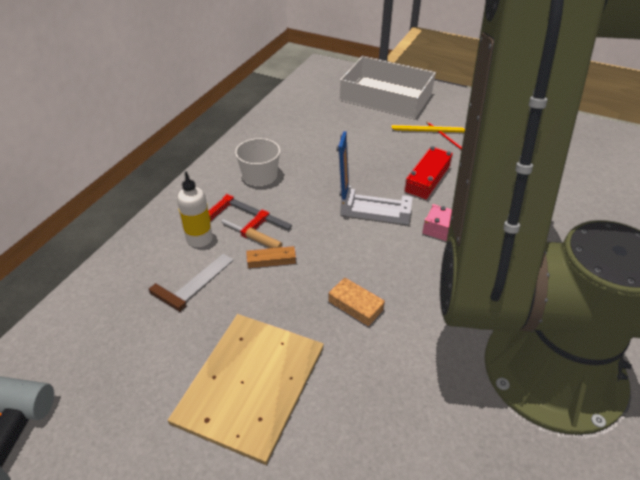

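View pics/wrist0.png

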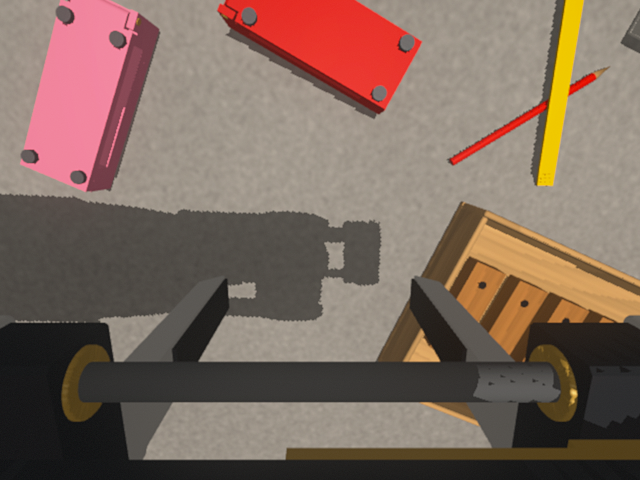

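Candidates. Jig: grey body with blue leaf at scene (280,185) is the one meant; the pink (351,155) and red (268,140) look-alikes are not. Blank: bar at (292,277) with two crosses; the bars in the wooden box (255,75) are look-alikes, the cork block (390,240) is the sander. I'll check with close crops.

```bash
cat > h.py <<'E'
import numpy as np, cv2
from cell import read_state, imaging, order
from scipy.spatial.transform import Rotation as R
def cloud(n,d):
    c=imaging.get_calibration(n); K=c['mtx']; v,u=np.mgrid[:480,:640]
    P=np.stack([(u-K[0,2])/K[0,0]*d,(v-K[1,2])/K[1,1]*d,d],-1)
    if n=='wrist':
        T=c['hand_eye']; s=read_state()
        P=P@T[:3,:3].T+T[:3,3]; r=R.from_euler('xyz',s['eef_rot'])
        Q=P@r.as_matrix().T+s['eef_pos']
    else:
        T=c['world_from_camera']; Q=P@T[:3,:3].T+T[:3,3]
    Q[d<=0]=np.nan
    return Q
def proj(n,X):
    c=imaging.get_calibration(n);K=c['mtx'];X=np.atleast_2d(X)
    if n=='wrist':
        s=read_state();r=R.from_euler('xyz',s['eef_rot']).as_matrix();X=(X-s['eef_pos'])@r;T=c['hand_eye']
    else:T=c['world_from_camera']
    p=(X-T[:3,3])@T[:3,:3];p=p@K.T;return p[:,:2]/p[:,2:]
E
python3 - <<'E'
from h import *
im=[]
for n,(u0,v0,u1,v1) in {'scene':(230,110,330,310),'side':(230,120,430,320)}.items():
    p=cv2.imread(f'pics/{n}0.png'); im.append(cv2.resize(p[v0:v1,u0:u1],None,fx=3 if n=='scene' else 2,fy=3 if n=='scene' else 2,interpolation=cv2.INTER_CUBIC)[:400 if n=='side' else 600])
cv2.imwrite('pics/cropA.png',im[0]);cv2.imwrite('pics/cropB.png',im[1])
for n in ['scene','side']:
    p=cv2.imread(f'pics/{n}0.png');d=np.load(f'pics/{n}0.npy');Q=cloud(n,d)
    pts={'scene':dict(blank=(292,277),jigbody=(283,190),leaf=(256,160),glue=(205,315),tub=(143,235),sander=(390,240),board=(449,354),b1=(428,282),b2=(357,330),b3=(474,436),b4=(543,368),bench=(330,250)),'side':dict(blank=(271,256),leaf=(343,165),board=(242,382),sander=(357,300),bench=(200,330))}[n]
    for k,(u,v) in pts.items(): print(n,k,np.round(Q[v,u],1))
E
```

```text
scene blank [598.2  -2.   20.7]
scene jigbody [ 457.4 -247.8   11.6]
scene leaf [ 529.1 -232.5  125.2]
scene glue [779.3  26.8  69.1]
scene tub [ 786.6 -213.1   65.5]
scene sander [389.8  33.7  30.7]
scene board [483.  277.1  11.6]
scene b1 [398.2 148.2  15.4]
scene b2 [574.6 156.1  14.3]
scene b3 [559.2 391.1  15.1]
scene b4 [382.9 381.9  13.2]
scene bench [482.1 -38.1  -1.7]
side blank [588.9  -5.   21.1]
side leaf [ 520.2 -214.1  142.8]
side board [488.3 276.7  11.5]
side sander [374.8  34.9  32.8]
side bench [625.4 208.9  -1.7]
```

View pics/cropA.png

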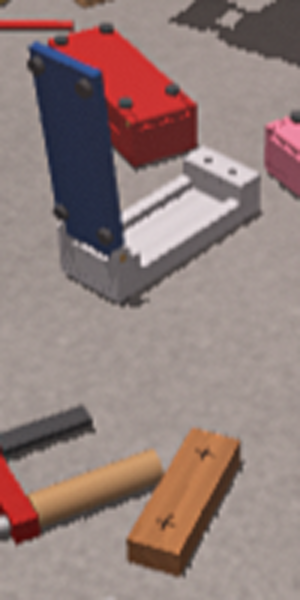

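View pics/cropB.png

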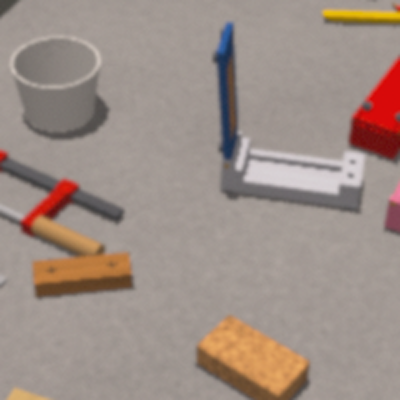

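The crops confirm the choice: the grey jig with the upright blue leaf, hinge towards +x, and the brown bar with two crosses. Now I'll measure both.

```bash
python3 - <<'E'
from h import *
for n in ['scene','side']:
    p=cv2.imread(f'pics/{n}0.png');d=np.load(f'pics/{n}0.npy');Q=cloud(n,d)
    X,Y,Z=Q[...,0],Q[...,1],Q[...,2]
    def rect(m,t):
        pts=Q[m]; 
        if len(pts)<20: print(n,t,'few',len(pts));return
        r=cv2.minAreaRect(pts[:,:2].astype(np.float32)); print(n,t,len(pts),np.round(r[0],1),np.round(r[1],1),round(r[2],1),'z',round(np.median(pts[:,2]),1))
    rect((abs(X-595)<75)&(abs(Y+5)<40)&(Z>16)&(Z<27)&(p[...,2]>p[...,0].astype(int)+30),'blank+')
    hsv=cv2.cvtColor(p,cv2.COLOR_BGR2HSV)
    reg=(X>360)&(X<560)&(Y>-290)&(Y<-170)
    blue=(hsv[...,0]>100)&(hsv[...,0]<130)&(hsv[...,1]>100)
    rect(reg&blue,'blue'); q=Q[reg&blue]; print('blue z',np.percentile(q[:,2],[1,99]),'x',np.percentile(q[:,0],[1,50,99]))
    # leaf plane
    c=q.mean(0); w,v=np.linalg.svd(q-c)[1:]; print('normal',np.round(v[2],3),c.round(1))
    grey=(hsv[...,1]<60)
    g=reg&grey
    rect(g&(Z>33)&(Z<43)&(X<460),'freeblock'); rect(g&(Z>33)&(Z<43)&(X>=460),'hingeblock')
    rect(g&(Z>19)&(Z<27),'rails'); rect(g&(Z>10)&(Z<60),'body')
    rect((X>330)&(X<630)&(Y>110)&(Y<430)&(Z>10)&(Z<20),'board')
E
```

```text
scene blank+ 827 [602.6 -26.5] [106.5  71. ] 33.6 z 20.4
scene blue 1085 [ 529.4 -235.6] [16.3 61.6] 15.7 z 126.0
blue z [ 45.63279067 193.51095836] x [516.75675068 529.2348852  539.6767251 ]
normal [-0.963 -0.259  0.071] [ 529.2 -234.7  125. ]
scene freeblock 137 [ 381.1 -267.7] [26.2 48.6] 14.3 z 36.2
scene hingeblock 101 [ 514.3 -240.3] [26.1 62. ] 14.3 z 36.4
scene rails 334 [ 448.7 -256.8] [161.1  62.8] 13.1 z 21.3
scene body 1322 [ 450.4 -256.5] [166.2  64.3] 14.1 z 20.0
scene board 14133 [477.3 267. ] [183.9 241.1] 3.5 z 14.3
side blank+ 650 [603.3 -29.4] [104.8  87.6] 27.4 z 20.2
side blue 244 [ 527.6 -233.5] [18.7 60.7] 16.9 z 165.8
blue z [ 52.19307944 195.34132023] x [513.63746764 522.68639966 540.47558131]
normal [-0.968 -0.233  0.089] [ 524.2 -219.6  145. ]
side freeblock 148 [ 382.8 -266.5] [23.8 48.7] 14.4 z 36.8
side hingeblock 126 [ 513.4 -240.6] [21.9 69. ] 9.0 z 36.9
side rails 369 [ 450.7 -256.9] [159.7  66.9] 14.6 z 21.5
side body 1412 [ 452.6 -256.7] [163.9  67.5] 14.7 z 19.3
side board 12702 [478.5 266.8] [182.4 243.6] 3.5 z 13.8
```

```bash
python3 - <<'E'
from h import *
for n,seed in [('scene',(292,277)),('side',(271,256))]:
    p=cv2.imread(f'pics/{n}0.png');d=np.load(f'pics/{n}0.npy');Q=cloud(n,d)
    hsv=cv2.cvtColor(p,cv2.COLOR_BGR2HSV); X,Y,Z=Q[...,0],Q[...,1],Q[...,2]
    m=((Z>16.5)&(Z<24)&(abs(X-595)<100)&(abs(Y+5)<70)).astype(np.uint8)
    print(n,hsv[seed[1],seed[0]], hsv[275,258] if n=='scene' else hsv[238,265])
    m2=(m>0)&(hsv[...,1]>140)&(hsv[...,0]<16)
    k,l=cv2.connectedComponents(cv2.erode(m2.astype(np.uint8),np.ones((2,2))))
    q=Q[l==l[seed[1],seed[0]]]; r=cv2.minAreaRect(q[:,:2].astype(np.float32)); print(len(q),np.round(r[0],1),np.round(r[1],1),r[2],np.round(cv2.boxPoints(r)).tolist())
    # handle
    hm=(Z>5)&(abs(X-640)<90)&(abs(Y+45)<50)&(hsv[...,1]<140)&(hsv[...,1]>70)&(hsv[...,0]<25)
    q=Q[hm]; r=cv2.minAreaRect(q[:,:2].astype(np.float32)); print('handle',len(q),np.round(cv2.boxPoints(r)).tolist(),q[:,2].max())
E
```

```text
scene [ 13 147 191] [ 14 124 154]
634 [592.3 -10.1] [104.2  31.1] 34.4477653503418 [[541.0, -27.0], [558.0, -52.0], [644.0, 7.0], [627.0, 32.0]]
handle 577 [[547.0, -51.0], [716.0, -75.0], [725.0, -9.0], [557.0, 16.0]] 23.554666519219836
side [ 15 170 190] [ 16 135 199]
444 [591.4  -9.9] [97.3 33.4] 33.8267936706543 [[542.0, -23.0], [560.0, -51.0], [641.0, 3.0], [623.0, 31.0]]
handle 362 [[551.0, -50.0], [689.0, -93.0], [712.0, -17.0], [575.0, 26.0]] 24.602957436151883
```

```bash
python3 - <<'E'
from h import *
p=cv2.imread('pics/scene0.png');Q=cloud('scene',np.load('pics/scene0.npy'))
for uv in [(283,264),(281,270),(278,266),(270,270),(262,274),(250,280),(240,285)]: print(uv,Q[uv[1],uv[0]].round(1))
c=p[230:320,230:330]; cv2.imwrite('pics/cropC.png',cv2.resize(c,None,fx=6,fy=6,interpolation=cv2.INTER_CUBIC))
E
```

```text
(283, 264) [591.6 -42.2  17.7]
(281, 270) [599.  -38.2   9.2]
(278, 266) [603.6 -40.7  20.5]
(270, 270) [619.4 -43.9  16.4]
(262, 274) [635.4 -46.5  13.1]
(250, 280) [660.9 -46.8  12.1]
(240, 285) [681.9 -46.6  12. ]
```

View pics/cropC.png

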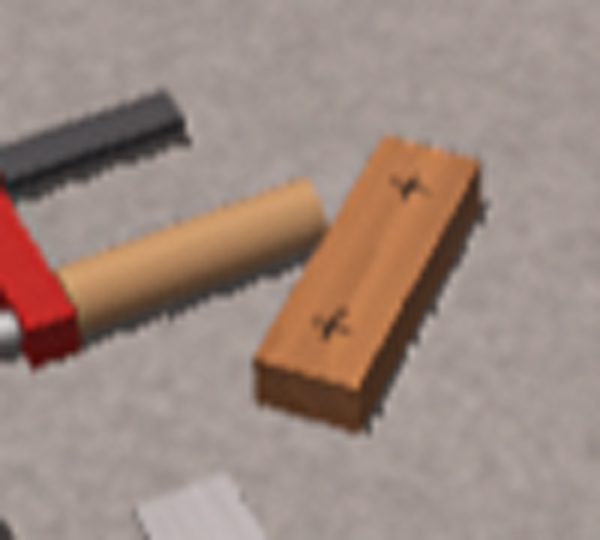

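```bash
cat >> h.py <<'E'
def Rt(yaw,pitch=0):
    """tool-down with jaw axis x at world angle yaw; pitch>0 leans y from down towards tool-z dir (deg), about tool x"""
    return R.from_euler('z',yaw,degrees=True)*R.from_euler('x',-90,degrees=True)*R.from_euler('x',pitch,degrees=True)
def go(pos,yaw=None,pitch=0,rot=None):
    s=read_state();r=R.from_euler('xyz',s['eef_rot']);t=rot if rot is not None else Rt(yaw,pitch)
    sh=r.inv().apply(np.array(pos)-s['eef_pos']);rv=(r.inv()*t).as_rotvec(degrees=True)
    print('t',round(s['clock'],2),'pos',s['eef_pos'].round(1),'shift',sh.round(1),'turn',rv.round(1),'gap',round(s['finger_gap'],1),'F',s['wrist_force'].round(1),'q',s['joints'].round(2))
    return sh,rv
E
python3 -c "
from h import *
go((221,-503,320),-66.3); go((560,-32,260),-55.7)
print(R.from_euler('xyz',read_state()['eef_rot']).as_matrix().round(2))"
```

```text
t 0.15 pos [ 221.1 -503.4  183.3] shift [-5.000e-01 -1.367e+02  1.000e-01] turn [-0.  0. -0.] gap 94.0 F [-0.3 -0.9 -0.9] q [-1.22  0.3   1.52  0.    1.32 -0.07]
t 0.15 pos [ 221.1 -503.4  183.3] shift [-295.4  -76.4  499.9] turn [ -0.  -10.6  -0. ] gap 94.0 F [-0.3 -0.9 -0.9] q [-1.22  0.3   1.52  0.    1.32 -0.07]
[[ 0.4  -0.    0.92]
 [-0.92  0.    0.4 ]
 [-0.   -1.    0.  ]]
```

```bash
python3 -m handwheel '[[[0,-40,0,0,0,0,0],[-10,-80,30,0,-2,0,0],[-40,-100,70,0,-5,0,0],[-60,-110,105,0,-8,0,0],[-80,-120,140,0,-10,0,0]]]' 20; python3 -m handwheel '[[[-20,0,35,0,0,0,0],[-40,0,70,0,0,0,0],[-60,0,105,0,0,0,0],[-80,10,140,0,0,0,0],[-105,20,175,0,0,0,0]]]'; python3 -c "
from h import *
go((560,-32,260),-55.7)"
```

```text
clock: 0.57
eef_pos: [306.4, -387.9, 299.4]
eef_rot: [-1.571, -0.0, -0.981]
wrist_force: [0.7, -0.5, 0.8]
finger_gap: 64.1
clock: 0.98
eef_pos: [393.2, -203.8, 279.8]
eef_rot: [-1.57, -0.001, -0.981]
wrist_force: [1.6, -0.5, 0.2]
finger_gap: 47.2
t 0.98 pos [ 393.2 -203.8  279.8] shift [-50.   19.9 234.2] turn [-0.  -0.5  0. ] gap 47.2 F [ 1.6 -0.5  0.2] q [-0.56 -0.01  1.65  0.    1.5   0.42]
```

```bash
python3 -m handwheel '[[[-8,4,40,0,0,0,0],[-17,8,80,0,0,0,0],[-25,12,120,0,0,0,0],[-34,16,160,0,0,0,0],[-43,20,200,0,0,0,0]]]'; python3 -m handwheel '[[[-7,0,25,0,0,0,0],[-7,0,25,0,0,0,0]]]';python3 - <<'E'
from h import *
go((560,-32,260),-55.7)
p,d=imaging.camera('wrist'); cv2.imwrite('pics/w1.png',p[:,:,::-1]); np.save('pics/w1.npy',d)
Q=cloud('wrist',d); hsv=cv2.cvtColor(p[:,:,::-1].copy(),cv2.COLOR_BGR2HSV)
print('bench',np.nanmedian(Q[...,2]))
m=(Q[...,2]>15)&(Q[...,2]<28)&(hsv[...,0]<18)&(hsv[...,1]>140)
k,l,st,ce=cv2.connectedComponentsWithStats(m.astype(np.uint8))
for i in range(1,k):
    if st[i,4]>300:
        q=Q[l==i];r=cv2.minAreaRect(q[:,:2].astype(np.float32));print(st[i,4],ce[i].round(),np.round(r[0],1),np.round(r[1],1),round(r[2],1),'z',np.median(q[:,2]).round(1))
E
```

```text
clock: 1.4
eef_pos: [536.5, -54.9, 259.6]
eef_rot: [-1.57, -0.001, -0.981]
wrist_force: [0.6, -0.7, 0.7]
finger_gap: 47.1
clock: 1.57
eef_pos: [555.2, -31.4, 258.1]
eef_rot: [-1.571, 0.001, -0.977]
wrist_force: [-1.2, -0.5, -0.5]
finger_gap: 46.9
t 1.57 pos [555.2 -31.4 258.1] shift [ 3.2 -1.9  3.7] turn [ 0.  -0.3 -0.1] gap 46.9 F [-1.2 -0.5 -0.5] q [-0.12  0.27  1.39  0.    1.48  0.85]
bench 1.4652110831798097
1387 [491.  79.] [ 784.8 -105.5] [86.5 22.7] 81.1 z 18.2
1161 [424. 153.] [679.2 -93. ] [86.7 22.1] 83.6 z 18.2
2475 [325. 176.] [592.4 -15. ] [101.3  33.4] 33.8 z 22.0
```

View pics/w1.png

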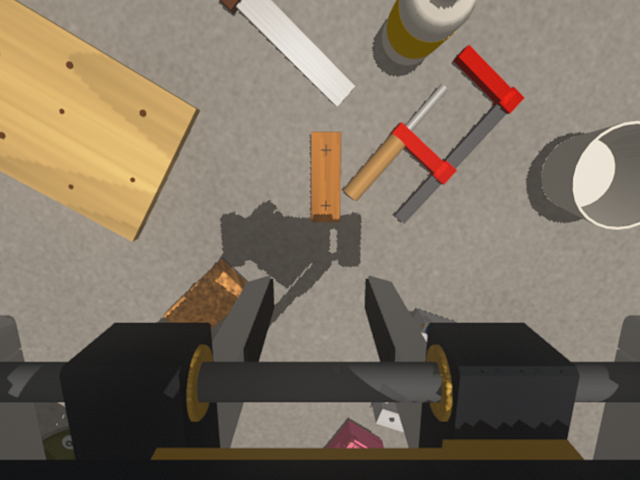

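```bash
cat > bl.py <<'E'
from h import *
p,d=imaging.camera('wrist'); 
Q=cloud('wrist',d); hsv=cv2.cvtColor(p[:,:,::-1].copy(),cv2.COLOR_BGR2HSV)
m=(Q[...,2]>15)&(Q[...,2]<28)&(hsv[...,0]<18)&(hsv[...,1]>140)
k,l,st,ce=cv2.connectedComponentsWithStats(m.astype(np.uint8))
for i in range(1,k):
    if st[i,4]>1500:
        q=Q[l==i];r=cv2.minAreaRect(q[:,:2].astype(np.float32));print(st[i,4],ce[i].round(),np.round(r[0],1),np.round(r[1],1),round(r[2],1),'z',np.median(q[:,2]).round(1))
m=(Q[...,2]>8)&(hsv[...,1]>80)&(hsv[...,0]<25)&(abs(Q[...,0]-610)<40)&(abs(Q[...,1]+45)<25)&(l!=l[176,326])
q=Q[m]; print('handle minx',len(q),np.percentile(q[:,0],[1,5]) if len(q) else 0)
print(read_state()['eef_pos'])
E
python3 bl.py; python3 bl.py; python3 -c "
from h import *
go((560,-32,60),-55.7)"
```

```text
2506 [324. 174.] [592.6 -14.6] [102.4  33.3] 33.8 z 22.1
handle minx 6192 [570.55221834 572.65587557]
[553.39373436 -34.5918759  258.85596575]
2479 [324. 173.] [593.  -14.3] [102.5  33.2] 34.2 z 22.1
handle minx 6160 [570.64854862 572.66575261]
[553.05289671 -35.40703243 259.27638117]
t 1.72 pos [553.1 -35.4 259.3] shift [  0.9 199.3   7.7] turn [ 0.  -0.5  0. ] gap 47.1 F [-0.9  0.3  0.4] q [-0.13  0.26  1.39 -0.    1.48  0.85]
```

```bash
python3 -m handwheel '[[[1,40,7,0,0,0,0],[3,80,7,0,0,0,0],[3,120,7,0,0,0,0],[3,160,7,0,0,0,0],[3,180,7,0,0,0,0]]]'; python3 -m handwheel '[[[0,10,0,0,0,0,0],[0,10,0,0,0,0,0]]]' ; python3 bl.py; python3 - <<'E'
from h import *
p,d=imaging.camera('wrist'); cv2.imwrite('pics/w2.png',p[:,:,::-1])
go((560.5,-35,18),-55.7)
E
```

```text
clock: 2.13
eef_pos: [558.0, -35.2, 75.2]
eef_rot: [-1.574, 0.002, -0.982]
wrist_force: [-0.0, -0.2, -0.5]
finger_gap: 46.8
clock: 2.3
eef_pos: [555.7, -36.4, 62.7]
eef_rot: [-1.578, 0.005, -0.984]
wrist_force: [-0.1, -0.3, -0.7]
finger_gap: 46.9
4011 [501. 149.] [682.8 -91. ] [87.2 24.2] 83.1 z 20.2
7963 [323. 189.] [594.3 -13.2] [103.3  33.6] 33.8 z 23.9
handle minx 8600 [571.15310699 574.16804995]
[556.94044594 -36.33016673  64.77313015]
t 2.4 pos [557.9 -36.2  66.1] shift [ 0.5 48.1  3. ] turn [ 0.2 -0.6 -0.1] gap 46.8 F [ 0.3 -0.6  0.2] q [-0.13  0.45  1.61 -0.    1.09  0.85]
```

View pics/w2.png

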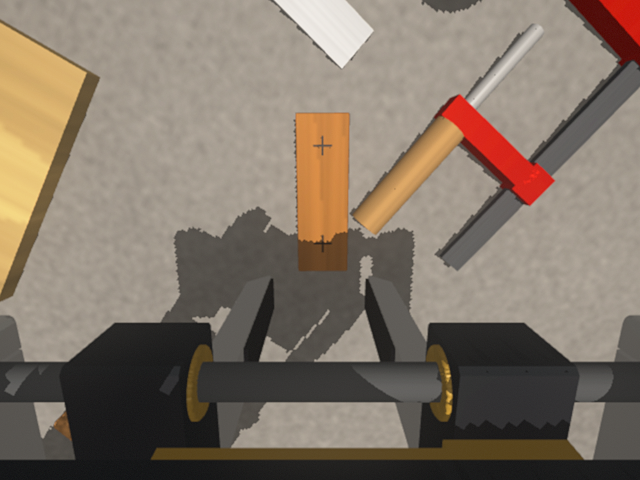

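```bash
python3 -m handwheel '[[[1,25,1,0,0,0,0],[1,40,1,0,-0.6,0,0],[1,48,1,0,-0.6,0,0],[1,48,1,0,-0.6,0,0],[1,48,1,0,-0.6,0,0]]]'; python3 -m handwheel '[[[0,0,0,0,0,0,-0.6],[0,0,0,0,0,0,-0.6],[0,0,0,0,0,0,-0.6],[0,0,0,0,0,0,-0.6]]]' 15;  python3 - <<'E'
from h import *
go((560.5,-35,18),-55.7)
p,d=imaging.camera('wrist'); cv2.imwrite('pics/w3.png',p[:,:,::-1])
E
```

```text
clock: 2.82
eef_pos: [559.6, -36.7, 19.4]
eef_rot: [-1.573, 0.001, -0.973]
wrist_force: [0.1, 0.0, 0.3]
finger_gap: 46.7
clock: 3.15
eef_pos: [559.9, -36.8, 19.9]
eef_rot: [-1.572, 0.0, -0.973]
wrist_force: [0.1, 0.0, -1.2]
finger_gap: 23.9
t 3.15 pos [559.9 -36.8  19.9] shift [-1.1  1.9  1.5] turn [ 0.1 -0.1 -0. ] gap 23.9 F [ 0.1  0.  -1.2] q [-0.13  0.51  1.64 -0.    0.99  0.84]
```

View pics/w3.png

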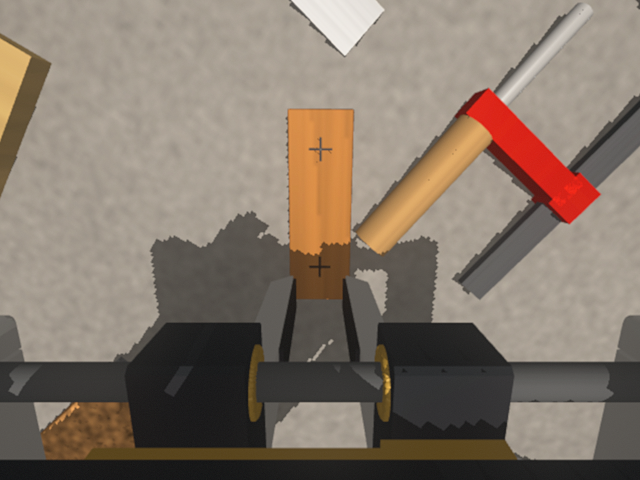

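```bash
python3 -m handwheel '[[[0,0,0,0,0,0,-0.6],[0,0,0,0,0,0,-0.6],[0,0,0,0,0,0,-0.6]]]' 15;  python3 - <<'E'
from h import *
go((560.5,-35,18),-55.7)
p,d=imaging.camera('wrist'); cv2.imwrite('pics/w4.png',cv2.resize(p[200:360,220:420,::-1],None,fx=4,fy=4)[:600]); np.save('pics/w4.npy',d)
Q=cloud('wrist',d)
for v,u in [(285,320),(270,320),(270,300),(270,340),(285,290),(285,350),(272,300),(290,345),(300,280)]: print((u,v),Q[v,u].round(1))
E
```

```text
clock: 3.45
eef_pos: [559.8, -36.8, 19.8]
eef_rot: [-1.573, 0.001, -0.973]
wrist_force: [0.3, 0.1, -1.0]
finger_gap: 18.5
t 3.45 pos [559.8 -36.8  19.8] shift [-1.1  1.8  1.5] turn [ 0.1 -0.1 -0. ] gap 18.5 F [ 0.3  0.1 -1. ] q [-0.13  0.51  1.64 -0.    0.99  0.84]
(320, 285) [557.3 -37.8  21. ]
(320, 270) [565.2 -32.4  22.5]
(300, 270) [558.2 -23.5  20.3]
(340, 270) [571.3 -41.8  22. ]
(290, 285) [560.1 -18.7  55.9]
(350, 285) [575.8 -42.3  55.3]
(300, 272) [557.6 -23.9  21.8]
(345, 290) [574.2 -39.9  61.9]
(280, 300) [558.2 -16.4  73.4]
```

View pics/w4.png

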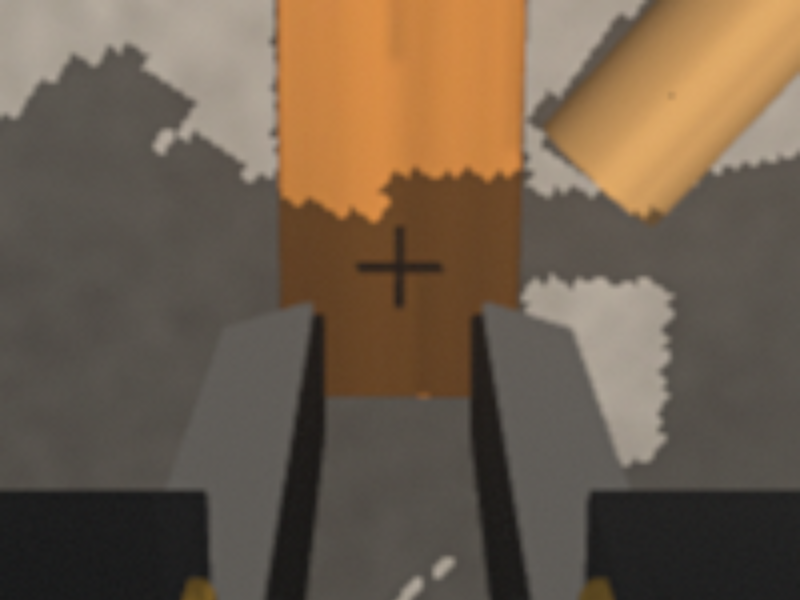

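```bash
python3 - <<'E'
from h import *
d=np.load('pics/w4.npy');Q=cloud('wrist',d);s=read_state();r=R.from_euler('xyz',s['eef_rot'])
T=r.inv().apply(Q.reshape(-1,3)-s['eef_pos']).reshape(Q.shape)
for u in (290,294,297,342,345,350):
  print(u,[(v,T[v,u].round(0).tolist()) for v in (274,276,278,280,284,288)])
E
```

```text
290 [(274, [-18.0, -2.0, 4.0]), (276, [-18.0, -0.0, 2.0]), (278, [-16.0, -27.0, 11.0]), (280, [-15.0, -29.0, 10.0]), (284, [-15.0, -35.0, 10.0]), (288, [-15.0, -40.0, 10.0])]
294 [(274, [-15.0, -2.0, 4.0]), (276, [-14.0, -23.0, 10.0]), (278, [-14.0, -26.0, 10.0]), (280, [-13.0, -29.0, 10.0]), (284, [-13.0, -35.0, 10.0]), (288, [-13.0, -40.0, 10.0])]
297 [(274, [-14.0, -2.0, 4.0]), (276, [-12.0, -22.0, 10.0]), (278, [-12.0, -24.0, 9.0]), (280, [-12.0, -24.0, 9.0]), (284, [-12.0, -31.0, 9.0]), (288, [-12.0, -37.0, 9.0])]
342 [(274, [12.0, -2.0, 4.0]), (276, [10.0, -24.0, 10.0]), (278, [10.0, -26.0, 10.0]), (280, [10.0, -29.0, 10.0]), (284, [10.0, -35.0, 10.0]), (288, [9.0, -41.0, 10.0])]
345 [(274, [14.0, -2.0, 4.0]), (276, [12.0, -24.0, 10.0]), (278, [12.0, -26.0, 10.0]), (280, [12.0, -28.0, 10.0]), (284, [11.0, -35.0, 10.0]), (288, [11.0, -41.0, 11.0])]
350 [(274, [18.0, 20.0, -3.0]), (276, [18.0, 19.0, -4.0]), (278, [14.0, -26.0, 10.0]), (280, [14.0, -29.0, 10.0]), (284, [14.0, -34.0, 10.0]), (288, [13.0, -40.0, 10.0])]
```

```bash
python3 - <<'E'
from h import *
for n in ('scene','side'):
    p,d=imaging.camera(n); u,v=proj(n,[559.8,-36.8,20])[0]; print(n,u,v)
    u,v=int(u),int(v); c=p[max(0,v-70):v+40,u-60:u+60,::-1].copy()
    cv2.imwrite(f'pics/t_{n}.png',cv2.resize(c,None,fx=5,fy=5,interpolation=cv2.INTER_CUBIC))
E
```

```text
scene 298.49428484629794 258.0209183418262
side 290.1911629108365 251.11357785378885
```

View pics/t_scene.png

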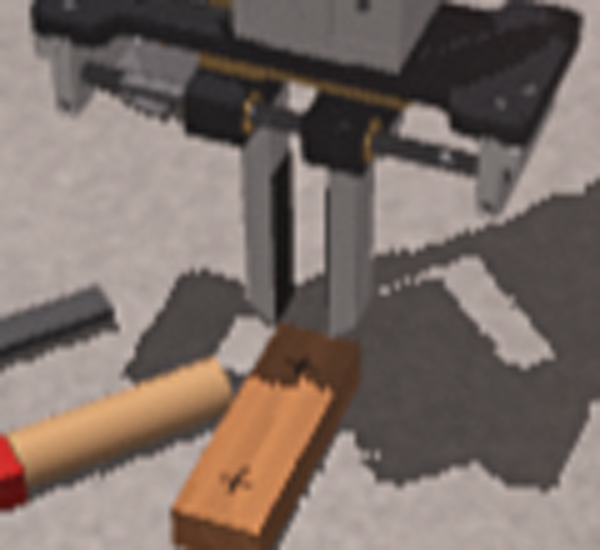

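View pics/t_side.png

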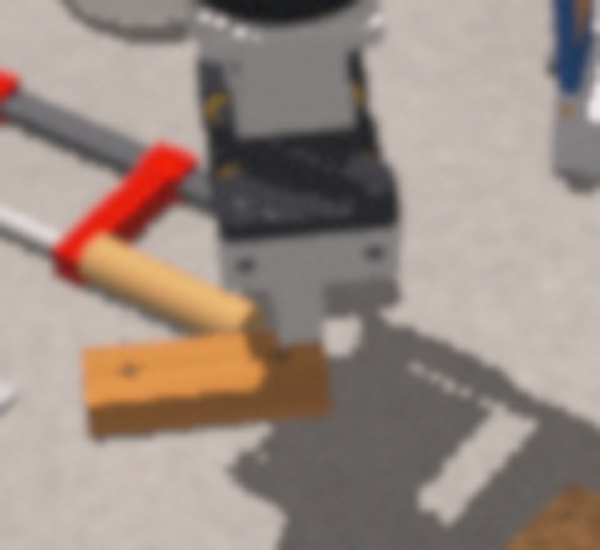

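```bash
for i in 1 2 3; do python3 -m handwheel '[[[0,1.5,0,0,0,0,-0.6],[0,1.5,0,0,0,0,-0.6]]]' 15; done
```

```text
clock: 3.77
eef_pos: [559.7, -36.7, 17.9]
eef_rot: [-1.573, 0.001, -0.973]
wrist_force: [-0.2, 0.2, 0.2]
finger_gap: 18.7
clock: 3.93
eef_pos: [559.5, -36.7, 16.1]
eef_rot: [-1.573, 0.001, -0.973]
wrist_force: [-0.8, -0.9, 0.3]
finger_gap: 18.8
clock: 4.1
eef_pos: [559.3, -36.7, 14.2]
eef_rot: [-1.574, 0.002, -0.973]
wrist_force: [-0.1, -0.7, -1.5]
finger_gap: 18.9
```

```bash
python3 - <<'E'
from h import *
s=read_state();r=R.from_euler('xyz',s['eef_rot'])
for n in ('scene','side','wrist'):
    p,d=imaging.camera(n);Q=cloud(n,d);T=r.inv().apply(Q.reshape(-1,3)-s['eef_pos']).reshape(Q.shape)
    m=(abs(T[...,0])<30)&(abs(T[...,2])<14)&(T[...,1]<-12)&(T[...,1]>-60)
    q=T[m]; print(n,len(q)); 
    for y in range(-60,-10,6):
        w=q[(q[:,1]>y)&(q[:,1]<=y+6)]
        if len(w): print(y,len(w),np.percentile(w[:,0],[0,100]).round(),np.percentile(w[:,2],[0,100]).round())
    cv2.imwrite(f'pics/u_{n}.png',p[:,:,::-1])
E
```

```text
scene 276
-60 49 [-24.  19.] [-8. 11.]
-54 47 [-24.  20.] [-8. 11.]
-48 49 [-25.  19.] [-9. 12.]
-42 46 [-24.  17.] [-8. 13.]
-36 42 [-24.  18.] [-10.  12.]
-30 31 [-22.  17.] [-6. 11.]
-24 12 [-17.  12.] [-3. 11.]
side 96
-60 17 [-25. -20.] [-7. 12.]
-54 22 [-25. -17.] [-7. 12.]
-48 21 [-26. -16.] [-6. 12.]
-42 17 [-26. -13.] [-6. 12.]
-36 16 [-25. -20.] [-6. 11.]
-30 3 [-21.  12.] [ 6. 12.]
wrist 1850
-60 391 [-23.  20.] [-7. 11.]
-54 365 [-23.  20.] [-7. 11.]
-48 341 [-23.  20.] [-7. 11.]
-42 256 [-23.  20.] [-7. 11.]
-36 275 [-23.  20.] [-6. 11.]
-30 176 [-21.  19.] [-7. 11.]
-24 46 [-15.  12.] [ 2. 11.]
```

All three cameras put the fingertips at about 21 mm behind the reported TCP, not 8 mm ahead of it. That explains why the fingers shut above the blank. I'll work with tip = TCP − 21 mm along the tool from here on.

```bash
python3 -m handwheel '[[[0,0,-2,0,0,0,0],[0,0,-2,0,0,0,0],[0,0,-2,0,0,0,0],[0,0,-2,0,0,0,0]]]'; python3 -m handwheel '[[[0.5,8,0,0,0,0,0],[0.5,14,0,0,0,0,0],[0.5,18,0,0,0,0,0],[0.5,18,0,0,0,0,0]]]';python3 - <<'E'
from h import *
go((560.5,-35,-11),-55.7)
p,d=imaging.camera('wrist'); cv2.imwrite('pics/w5.png',cv2.resize(p[160:360,200:440,::-1],None,fx=3,fy=3))
E
```

```text
clock: 4.58
eef_pos: [557.8, -37.9, 14.6]
eef_rot: [-1.573, 0.001, -0.973]
wrist_force: [-0.4, -0.9, -0.1]
finger_gap: 42.2
clock: 4.92
eef_pos: [557.3, -38.2, -4.8]
eef_rot: [-1.575, 0.003, -0.973]
wrist_force: [-0.2, -0.7, -0.6]
finger_gap: 46.9
t 4.92 pos [557.3 -38.2  -4.8] shift [-0.8  6.2  4.4] turn [ 0.2 -0.1 -0.2] gap 46.9 F [-0.2 -0.7 -0.6] q [-0.13  0.55  1.65 -0.    0.95  0.84]
```

View pics/w5.png

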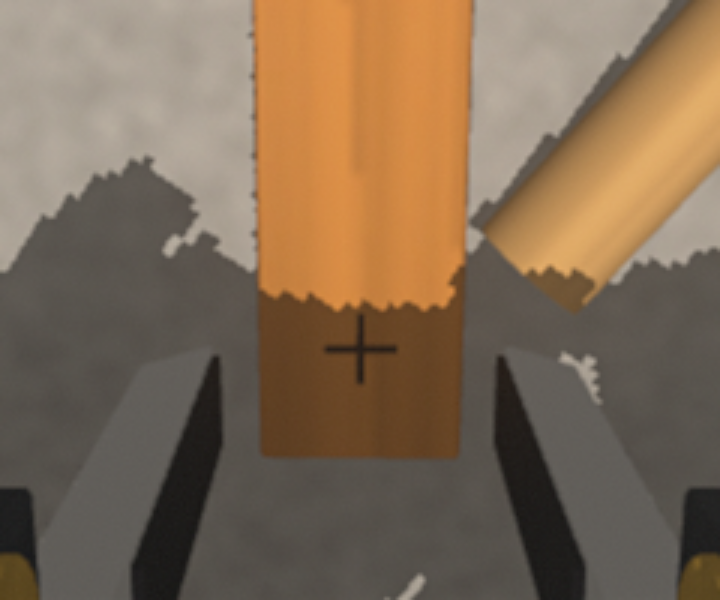

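```bash
python3 -m handwheel '[[[0,3,0,0,0,0,0],[0,6,0,0,0,0,0],[0,6,0,0,0,0,-0.6],[0,6,0,0,0,0,-0.6],[0,6,0,0,0,0,-0.6]]]' 15;python3 -m handwheel '[[[0,0,0,0,0,0,-0.6],[0,0,0,0,0,0,-0.6]]]'
```

```text
clock: 5.38
eef_pos: [557.7, -38.2, -10.1]
eef_rot: [-1.574, 0.002, -0.974]
wrist_force: [-0.7, 0.3, 0.1]
finger_gap: 33.8
clock: 5.55
eef_pos: [557.7, -38.2, -10.0]
eef_rot: [-1.574, 0.002, -0.973]
wrist_force: [-0.5, -0.1, -0.8]
finger_gap: 33.7
```

```bash
python3 -m handwheel '[[[0,-20,0,0,0,0,-0.6],[0,-50,0,0,0,0,-0.6],[0,-90,-20,0,3,0,-0.6],[0,-130,-50,0,6,0,-0.6],[10,-165,-90,0,10,0,-0.6]]]';python3 -c "
from h import *
go((400,-190,210),-75.5)"
```

```text
clock: 5.97
eef_pos: [500.9, -84.2, 141.6]
eef_rot: [-1.573, 0.001, -1.149]
wrist_force: [-0.1, -0.9, -0.9]
finger_gap: 34.0
t 5.97 pos [500.9 -84.2 141.6] shift [  55.1  -68.2 -135.5] turn [ 0.1  9.7 -0. ] gap 34.0 F [-0.1 -0.9 -0.9] q [-0.24  0.25  1.69 -0.    1.21  0.91]
```

```bash
python3 -m handwheel '[[[10,-15,-30,0,2,0,-0.6],[22,-35,-65,0,5,0,-0.6],[35,-50,-95,0,7.5,0,-0.6],[48,-68,-120,0,9.7,0,-0.6],[55,-68,-135,0,9.7,0,-0.6]]]';python3 -m handwheel '[[[0,0,0,0,0,0,-0.6],[0,0,0,0,0,0,-0.6],[0,0,0,0,0,0,-0.6]]]'; cat > jig.py <<'E'
from h import *
import sys
s=read_state();p,d=imaging.camera('wrist'); s2=read_state(); print('mv',(s2['eef_pos']-s['eef_pos']).round(1))
cv2.imwrite(f'pics/{sys.argv[1]}.png',p[:,:,::-1]);np.save(f'pics/{sys.argv[1]}.npy',d)
Q=cloud('wrist',d);r=R.from_euler('xyz',s['eef_rot'])
T=r.inv().apply(Q.reshape(-1,3)-s['eef_pos']).reshape(Q.shape)
hsv=cv2.cvtColor(p[:,:,::-1].copy(),cv2.COLOR_BGR2HSV)
m=(hsv[...,0]<18)&(hsv[...,1]>140)&(abs(T[...,0])<28)&(T[...,1]<10)&(T[...,1]>-40)
q=T[m]; 
if len(q)>200:
    rr=cv2.minAreaRect(q[:,[0,2]].astype(np.float32)); print('blank in tool x,z',np.round(rr[0],1),np.round(rr[1],1),rr[2],'y top',np.percentile(q[:,1],[10,50,90]).round(1))
    f=np.linalg.lstsq(np.c_[q[:,2],q[:,0],np.ones(len(q))],q[:,1],rcond=None)[0]; print('slope y per z,x',f.round(3))
X,Y,Z=Q[...,0],Q[...,1],Q[...,2]
reg=(X>350)&(X<550)&(Y>-330)&(Y<-190)&~((abs(T[...,0])<60)&(T[...,1]<60))
for nm,a,b in [('rails',20,27),('body>10',10,45),('floor',11,19)]:
    q=Q[reg&(Z>a)&(Z<b)&(hsv[...,1]<60)]
    if len(q)>50:
        rr=cv2.minAreaRect(q[:,:2].astype(np.float32)); print(nm,len(q),np.round(rr[0],1),np.round(rr[1],1),round(rr[2],1),np.median(q[:,2]).round(1))
for nm,c in [('free',X<450),('hinge',X>=450)]:
    q=Q[reg&(Z>34)&(Z<43)&c&(hsv[...,1]<60)]
    if len(q)>50:
        rr=cv2.minAreaRect(q[:,:2].astype(np.float32)); print(nm,len(q),np.round(rr[0],1),np.round(rr[1],1),round(rr[2],1),np.median(q[:,2]).round(1))
print(go((450,-256,100),-75.5))
E
python3 jig.py w6
```

```text
clock: 6.38
eef_pos: [399.8, -191.9, 213.3]
eef_rot: [-1.57, -0.004, -1.322]
wrist_force: [1.3, 0.8, -0.1]
finger_gap: 34.0
clock: 6.63
eef_pos: [400.1, -191.4, 213.1]
eef_rot: [-1.57, -0.003, -1.321]
wrist_force: [0.6, -0.2, -0.9]
finger_gap: 33.7
mv [ 0.1  0.2 -0.2]
blank in tool x,z [-1.3 42.9] [103.7  33.8] 89.63892364501953 y top [-32.6 -31.8 -31. ]
slope y per z,x [-1.0000e-03 -2.0000e-03 -3.1717e+01]
rails 2290 [ 450.  -258.4] [159.4  60.8] 14.1 22.4
body>10 8800 [ 449.7 -258.3] [160.1  60.9] 14.3 21.4
floor 4077 [ 448.7 -253.5] [158.7  50.9] 14.1 14.5
free 1313 [ 383.9 -274.8] [24.4 60.3] 14.2 38.0
hinge 931 [ 515.3 -241.5] [23.1 60.6] 14.3 38.0
t 6.68 pos [ 400.1 -191.2  212.9] shift [ 74.8 113.2  32.2] turn [-0.  -0.2  0.2] gap 34.0 F [-0.6 -0.1 -1.4] q [-0.53  0.03  1.76 -0.    1.34  0.79]
(array([ 74.79157245, 113.16155184,  32.18370063]), array([-0.0421115 , -0.17824648,  0.1753047 ]))
```

View pics/w6.png

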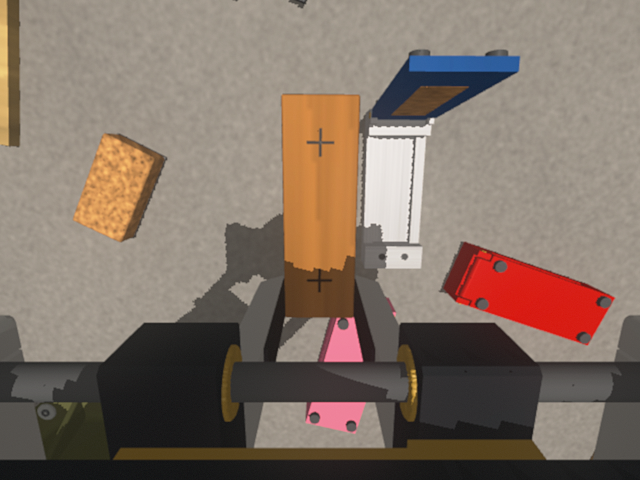

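```bash
python3 -c "
from h import *
go((408.4,-270,60),-75.8)"
```

```text
t 6.68 pos [ 400.1 -191.2  212.9] shift [ 77.9 153.1 -11.6] turn [-0.   0.1  0.2] gap 34.0 F [-0.6 -0.1 -1.4] q [-0.53  0.03  1.76 -0.    1.34  0.79]
```

```bash
python3 -m handwheel '[[[25,25,-5,0,0,0,-0.6],[50,55,-11.6,0,0.1,0,-0.6],[70,85,-11.6,0,0.1,0,-0.6],[78,120,-11.6,0,0.1,0,-0.6],[78,150,-11.6,0,0.1,0,-0.6]]]';python3 -m handwheel '[[[0,0,0,0,0,0,-0.6],[0,0,0,0,0,0,-0.6]]]'; python3 - <<'E'
from h import *
go((408.4,-270,30),-75.8)
for n in ('scene','wrist'):
    p,d=imaging.camera(n); cv2.imwrite(f'pics/x_{n}.png',p[:,:,::-1] if n=='wrist' else cv2.resize(p[90:240,200:400,::-1],None,fx=4,fy=4))
E
```

```text
clock: 7.1
eef_pos: [408.7, -270.3, 60.4]
eef_rot: [-1.571, -0.002, -1.322]
wrist_force: [-0.4, 0.0, -1.7]
finger_gap: 33.8
clock: 7.27
eef_pos: [408.5, -269.1, 59.3]
eef_rot: [-1.573, 0.001, -1.321]
wrist_force: [0.7, 0.2, -0.0]
finger_gap: 34.2
t 7.27 pos [ 408.5 -269.1   59.3] shift [ 0.9 29.3 -0.2] turn [ 0.1  0.1 -0.1] gap 34.2 F [ 0.7  0.2 -0. ] q [-0.66  0.32  1.82 -0.    1.01  0.67]
```

View pics/x_wrist.png

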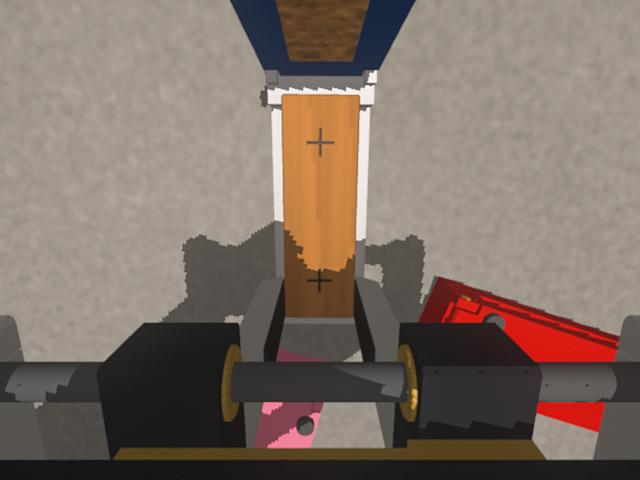

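View pics/x_scene.png

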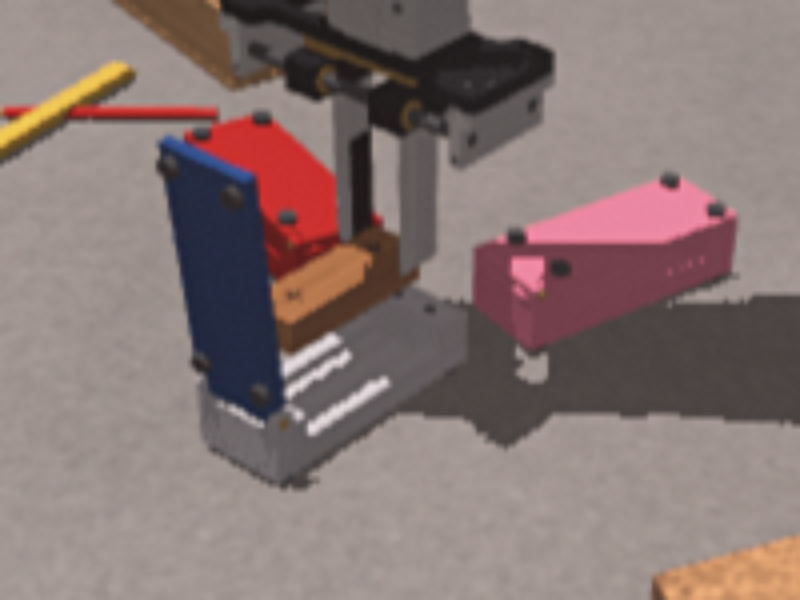

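```bash
python3 -m handwheel '[[[0.5,12,0,0,0,0,-0.6],[0.7,24,0,0,0,0,-0.6],[0.7,34,0,0,0,0,-0.6],[0.7,42,0,0,0,0,-0.6],[0.7,45,0,0,0,0,-0.6]]]';python3 -m handwheel '[[[0,2,0,0,0,0,-0.6],[0,4,0,0,0,0,-0.6],[0,6,0,0,0,0,-0.6]]]';python3 -c "
from h import *
go((408.4,-270,5.3),-75.8)"
```

```text
clock: 7.78
eef_pos: [409.8, -270.7, 16.1]
eef_rot: [-1.57, -0.003, -1.321]
wrist_force: [-0.7, 0.3, -1.2]
finger_gap: 33.7
clock: 8.03
eef_pos: [410.0, -270.8, 10.3]
eef_rot: [-1.57, -0.003, -1.321]
wrist_force: [0.4, -0.3, -1.3]
finger_gap: 34.0
t 8.03 pos [ 410.  -270.8   10.3] shift [-1.2  5.  -1.3] turn [-0.   0.1  0.2] gap 34.0 F [ 0.4 -0.3 -1.3] q [-0.66  0.4   1.84 -0.    0.9   0.66]
```

```bash
python3 -m handwheel '[[[-1,2,-1.3,0,0,0,-0.6],[-1,4,-1.3,0,0,0,-0.6],[-1,4.5,-1.3,0,0,0,-0.6],[-1,4.5,-1.3,0,0,0,-0.6]]]';python3 -m handwheel '[[[0,0.5,0,0,0,0,0],[0,0.5,0,0,0,0,0],[0,0,0,0,0,0,0]]]';python3 - <<'E'
from h import *
go((408.4,-270,30),-75.8)
p,d=imaging.camera('wrist'); cv2.imwrite('pics/w8.png',p[:,:,::-1])
E
```

```text
clock: 8.37
eef_pos: [408.5, -270.2, 5.8]
eef_rot: [-1.57, -0.003, -1.321]
wrist_force: [0.5, 0.4, -1.8]
finger_gap: 34.1
clock: 8.62
eef_pos: [408.5, -270.3, 5.8]
eef_rot: [-1.57, -0.003, -1.321]
wrist_force: [-0.5, 0.3, 0.3]
finger_gap: 46.7
t 8.62 pos [ 408.5 -270.3    5.8] shift [ -0.2 -24.2  -0.1] turn [-0.1  0.1  0.2] gap 46.7 F [-0.5  0.3  0.3] q [-0.66  0.4   1.85 -0.    0.89  0.66]
```

View pics/w8.png

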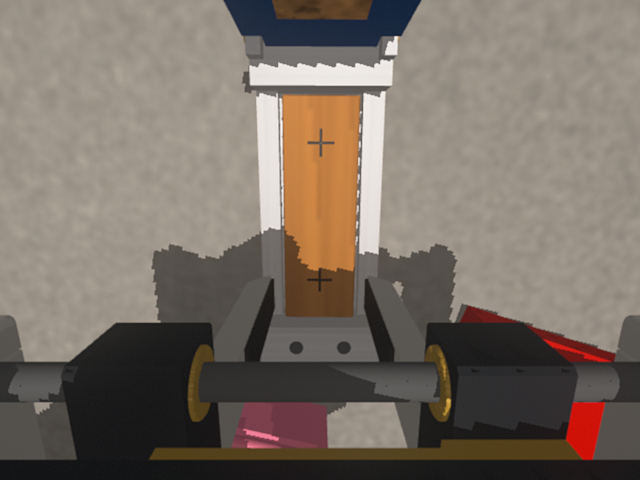

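```bash
python3 -m handwheel '[[[0,-30,0,0,0,0,0],[0,-70,0,0,0,0,0],[0,-110,0,0,0,0,-1],[0,-150,0,0,0,0,-1],[0,-190,10,0,0,0,-1]]]';python3 -m handwheel '[[[0,-20,35,0,0,0,-1],[0,-25,75,0,0,0,-1],[0,-25,115,0,0,0,-1],[0,-25,143,0,0,0,-1],[0,-25,143,0,0,0,-1]]]';python3 - <<'E'
from h import *
go((551.5,-232.4,144),-75.8)
p,d=imaging.camera('scene'); cv2.imwrite('pics/y1.png',cv2.resize(p[60:210,180:380,::-1],None,fx=4,fy=4))
E
```

```text
clock: 9.08
eef_pos: [416.9, -267.2, 198.3]
eef_rot: [-1.57, -0.004, -1.322]
wrist_force: [1.1, -0.2, 0.2]
finger_gap: 30.9
clock: 9.5
eef_pos: [558.7, -230.0, 222.4]
eef_rot: [-1.57, -0.003, -1.319]
wrist_force: [-0.8, 0.7, -0.8]
finger_gap: 0.7
t 9.5 pos [ 558.7 -230.   222.4] shift [ 0.3 78.4 -7.7] turn [-0.   0.2  0.2] gap 0.7 F [-0.8  0.7 -0.8] q [-0.45  0.4   1.3  -0.    1.44  0.87]
```

View pics/y1.png

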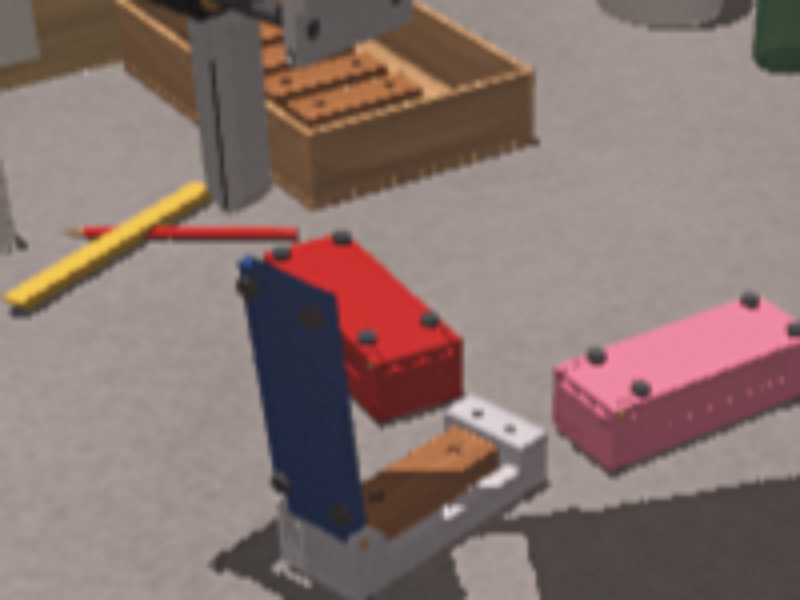

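```bash
python3 -m handwheel '[[[0,30,0,0,0,0,-1],[0,60,0,0,0,0,-1],[0,72,0,0,0,0,-1],[0,72,-10,0,0,0,-1],[0,72,-20,0,0,0,-1]]]';python3 -c "
from h import *
go((449.7+84*.9694,-258.2+84*.2453,151),-75.8)"
```

```text
clock: 9.97
eef_pos: [536.5, -236.2, 150.1]
eef_rot: [-1.571, -0.002, -1.32]
wrist_force: [1.0, -0.6, -0.7]
finger_gap: 0.5
t 9.97 pos [ 536.5 -236.2  150.1] shift [ 0.  -0.9 -5.5] turn [0.  0.2 0.1] gap 0.5 F [ 1.  -0.6 -0.7] q [-0.48  0.41  1.46 -0.    1.28  0.84]
```

```bash
python3 -m handwheel '[[[0,0,-10,0,0,0,-1],[0,0,-20,0,0,0,-1],[0,1,-30,0,0,0,-1],[0,3,-40,0,0,0,-1],[0,5,-50,0,0,0,-1]]]';python3 -m handwheel '[[[0,4,-10,0,0,0,-1],[0,9,-20,0,0,0,-1],[0,14,-30,0,0,0,-1],[0,21,-40,0,0,0,-1],[0,28,-49,0,0,0,-1]]]';python3 - <<'E'
from h import *
go((449.7-34.6*.9694,-258.2-34.6*.2453,90),-75.8)
p,d=imaging.camera('scene'); cv2.imwrite('pics/y2.png',cv2.resize(p[60:210,180:380,::-1],None,fx=4,fy=4))
E
```

```text
clock: 10.38
eef_pos: [487.2, -249.0, 145.5]
eef_rot: [-1.571, -0.003, -1.32]
wrist_force: [2.1, -0.0, -0.6]
finger_gap: 0.7
clock: 10.8
eef_pos: [438.8, -261.5, 117.3]
eef_rot: [-1.57, -0.003, -1.32]
wrist_force: [1.7, 0.9, 0.5]
finger_gap: 0.5
t 10.8 pos [ 438.8 -261.5  117.3] shift [ -0.7  27.3 -23.2] turn [-0.   0.2  0.2] gap 0.5 F [1.7 0.9 0.5] q [-0.61  0.28  1.71 -0.    1.15  0.71]
```

View pics/y2.png

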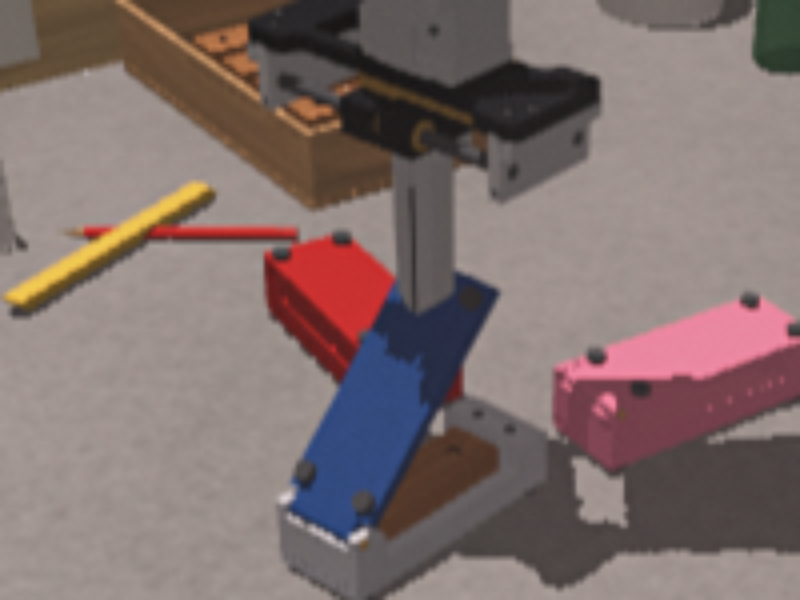

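```bash
python3 -m handwheel '[[[0,10,-9,0,0,0,-1],[0,20,-18,0,0,0,-1],[0,31,-25,0,0,0,-1],[0,42,-32,0,0,0,-1],[0,52,-36,0,0,0,-1]]]';python3 -m handwheel '[[[0,8,-2,0,0,0,-1],[0,15,-4,0,0,0,-1],[0,23,-6,0,0,0,-1],[0,31,-8,0,0,0,-1],[0,36,-9,0,0,0,-1]]]';python3 - <<'E'
from h import *
go((449.7-58*.9694,-258.2-58*.2453,25.5),-75.8)
E
```

```text
clock: 11.27
eef_pos: [401.7, -270.7, 63.5]
eef_rot: [-1.572, -0.002, -1.321]
wrist_force: [1.3, -0.2, 0.5]
finger_gap: 0.5
clock: 11.68
eef_pos: [392.6, -272.8, 26.5]
eef_rot: [-1.573, -0.001, -1.321]
wrist_force: [0.8, 0.8, 0.3]
finger_gap: 0.7
t 11.68 pos [ 392.6 -272.8   26.5] shift [-0.2  1.   0.9] turn [0.1 0.1 0.1] gap 0.7 F [0.8 0.8 0.3] q [-0.68  0.35  1.87 -0.    0.93  0.64]
```

Press gently until the wrist force shows contact with a hard stop.

```bash
for i in 1 2 3; do python3 -m handwheel '[[[0,1.5,0,0,0,0,-1],[0,1.5,0,0,0,0,-1]]]'|egrep 'pos|force'; done
```

```text
eef_pos: [392.5, -272.8, 25.0]
wrist_force: [-1.3, 0.8, 2.9]
eef_pos: [392.6, -273.0, 24.6]
wrist_force: [-7.1, 4.2, 17.5]
eef_pos: [392.7, -273.1, 24.4]
wrist_force: [-8.5, 6.4, 23.8]
```

```bash
python3 -m handwheel '[[[0,-20,0,0,0,0,-1],[0,-50,10,0,0,0,1],[0,-80,20,0,0,0,1],[0,-115,20,0,0,0,1],[0,-115,20,0,0,0,1]]]';python3 - <<'E'
from h import *
for n in ('side','scene','wrist'):
    p,d=imaging.camera(n); 
    if n!='wrist':
        c=p[150:260,300:440] if n=='side' else p[110:230,220:340]
        cv2.imwrite(f'pics/z1_{n}.png',cv2.resize(c[:,:,::-1],None,fx=5,fy=5))
    else: cv2.imwrite('pics/z1_wrist.png',p[:,:,::-1])
    Q=cloud(n,d);hsv=cv2.cvtColor(p[:,:,::-1].copy(),cv2.COLOR_BGR2HSV)
    X,Y,Z=Q[...,0],Q[...,1],Q[...,2]
    m=(X>340)&(X<560)&(Y>-340)&(Y<-190)&(Z>40)&(Z<52)&(hsv[...,0]>100)&(hsv[...,0]<130)&(hsv[...,1]>100)
    q=Q[m]
    if len(q)>20:
        rr=cv2.minAreaRect(q[:,:2].astype(np.float32));print(n,len(q),np.round(rr[0],1),np.round(rr[1],1),round(rr[2],1),np.median(q[:,2]).round(1))
        c=q-q.mean(0); f=np.linalg.lstsq(np.c_[q[:,:2]-q[:,:2].mean(0),np.ones(len(q))],q[:,2],rcond=None)[0];print('slope x,y',f.round(3))
go((449.7,-258.2,100),-75.8)
E
```

```text
clock: 12.6
eef_pos: [414.8, -269.3, 145.4]
eef_rot: [-1.568, -0.008, -1.319]
wrist_force: [-0.4, 0.2, 0.5]
finger_gap: 23.9
side 1061 [ 449.8 -257.6] [153.1  66.5] 14.6 44.8
slope x,y [ 1.0000e-03 -2.0000e-03  4.4796e+01]
scene 898 [ 449.1 -257.9] [154.6  63.7] 13.8 44.2
slope x,y [ 1.0000e-03 -0.0000e+00  4.4194e+01]
wrist 13446 [ 447.8 -258.7] [155.7  59.5] 14.2 44.8
slope x,y [-1.0000e-03  1.0000e-03  4.4833e+01]
t 12.75 pos [ 412.1 -267.7  138.8] shift [ 0.1 38.7 38.9] turn [0.2 0.2 0. ] gap 35.3 F [-0.3  0.2 -0.3] q [-0.65  0.21  1.74 -0.    1.19  0.67]
```

View pics/z1_side.png

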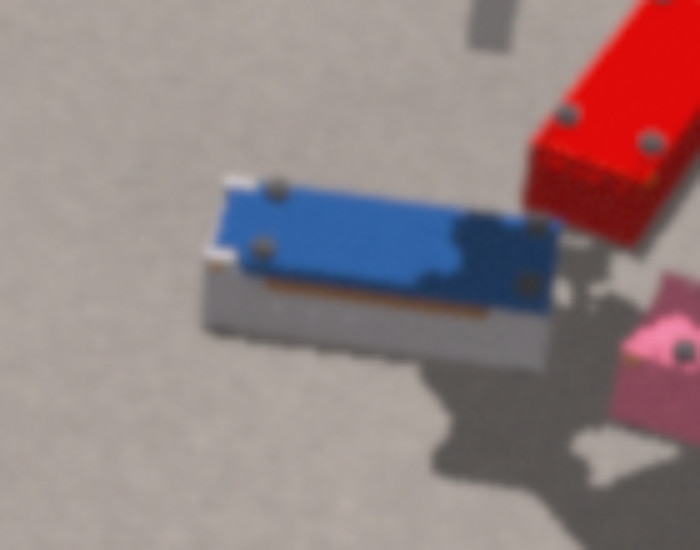

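View pics/z1_wrist.png

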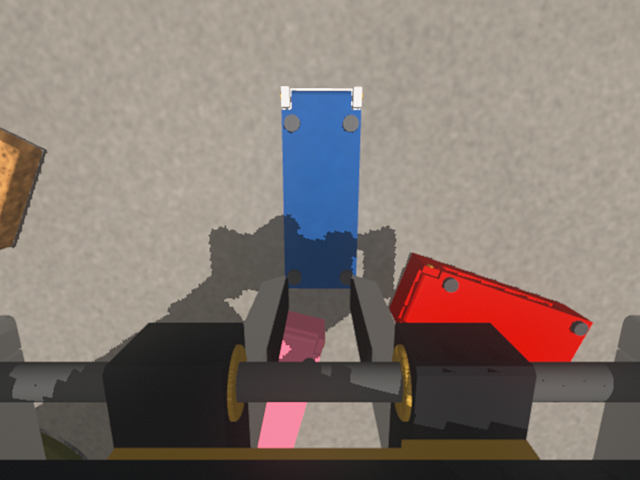

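```bash
cat >> h.py <<'E'
TIP=np.array([-1.5,-21,2.])
def tcp_for(tip,yaw,pitch): return np.array(tip)-Rt(yaw,pitch).apply(TIP)
JC=np.array([449.5,-258.2,0]);JX=-np.array([np.cos(np.radians(14.2)),np.sin(np.radians(14.2)),0])
E
python3 -c "
from h import *
tip=JC+8*JX+[0,0,9]; r=Rt(-75.8,-30)
b=tcp_for(tip-90*r.apply([0,1,0]),-75.8,-30); print(b)
go(b,-75.8,-30)"
```

```text
[ 473.87913425 -253.57840715   69.75575286]
t 12.75 pos [ 412.1 -267.7  138.8] shift [ 1.6 68.9 63.6] turn [-29.8   0.1   0.1] gap 35.3 F [-0.3  0.2 -0.3] q [-0.65  0.21  1.74 -0.    1.19  0.67]
```

```bash
python3 -m handwheel '[[[0,10,15,-6,0,0,1],[0,25,30,-12,0,0,1],[1,40,45,-18,0,0,1],[1.6,55,60,-24,0,0,1],[1.6,69,63.6,-30,0,0,1]]]';python3 -m handwheel '[[[0,0,0,0,0,0,1],[0,0,0,0,0,0,1]]]';python3 - <<'E'
from h import *
tip=JC+8*JX+[0,0,9]
go(tcp_for(tip,-75.8,-30),-75.8,-30)
p,d=imaging.camera('wrist'); cv2.imwrite('pics/g1.png',p[:,:,::-1])
E
```

```text
clock: 13.17
eef_pos: [474.8, -252.8, 67.3]
eef_rot: [-2.104, -0.001, -1.319]
wrist_force: [-0.1, -0.1, 0.2]
finger_gap: 69.1
clock: 13.33
eef_pos: [473.9, -251.6, 63.5]
eef_rot: [-2.108, 0.004, -1.317]
wrist_force: [-0.4, 0.1, 0.7]
finger_gap: 82.5
t 13.33 pos [ 473.9 -251.6   63.5] shift [ 1.9 84.9 -2.4] turn [ 0.8  0.4 -0. ] gap 82.5 F [-0.4  0.1  0.7] q [-0.39  0.69  1.34 -0.31  1.56  1.  ]
```

View pics/g1.png

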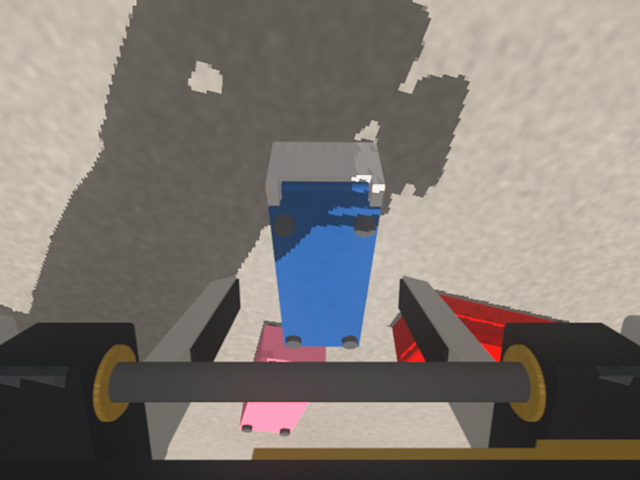

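```bash
python3 -m handwheel '[[[1,20,-1,0,0,0,0.7],[1.9,40,-2.4,0.8,0.4,0,0.7],[1.9,60,-2.4,0.8,0.4,0,0.7],[1.9,75,-2.4,0.8,0.4,0,0.7],[1.9,83,-2.4,0.8,0.4,0,0.7]]]';python3 -m handwheel '[[[0,0,0,0,0,0,0.7],[0,0,0,0,0,0,0.7]]]';python3 - <<'E'
from h import *
tip=JC+8*JX+[0,0,9]
go(tcp_for(tip,-75.8,-30),-75.8,-30)
p,d=imaging.camera('wrist'); cv2.imwrite('pics/g2.png',p[:,:,::-1])
p,d=imaging.camera('scene'); cv2.imwrite('pics/g2s.png',cv2.resize(p[60:210,180:380,::-1],None,fx=4,fy=4))
E
```

```text
clock: 13.8
eef_pos: [430.3, -266.0, -4.0]
eef_rot: [-2.088, -0.003, -1.326]
wrist_force: [-0.5, -0.0, 0.1]
finger_gap: 80.0
clock: 13.97
eef_pos: [430.5, -266.7, -2.6]
eef_rot: [-2.085, -0.004, -1.328]
wrist_force: [0.2, 0.5, 0.8]
finger_gap: 79.9
t 13.97 pos [ 430.5 -266.7   -2.6] shift [-2.1  4.7  3. ] turn [-0.5 -0.3  0.1] gap 79.9 F [0.2 0.5 0.8] q [-0.44  0.7   1.49 -0.33  1.37  1.02]
```

View pics/g2.png

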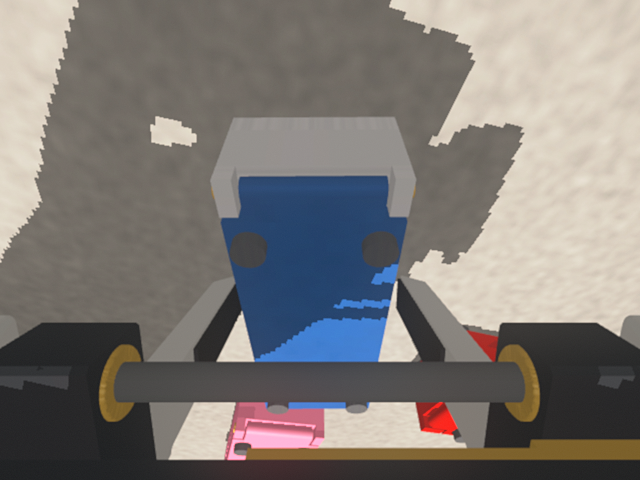

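View pics/g2s.png

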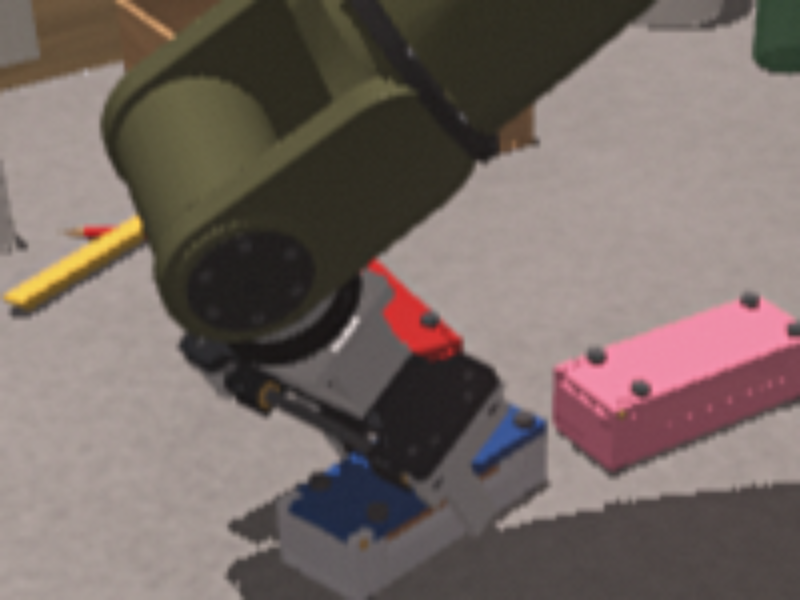

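```bash
python3 -m handwheel '[[[0,4,3,0,0,0,0.7],[0,4,3,0,0,0,0.3],[0,4,3,0,0,0,0],[0,4,3,0,0,0,0],[0,4,3,0,0,0,0]]]' 55;python3 -m handwheel '[[[0,0,0,0,0,0,0],[0,0,0,0,0,0,0]]]';python3 -m handwheel '[[[0,0,0,0,0,0,0],[0,0,0,0,0,0,0]]]'
```

```text
clock: 14.48
eef_pos: [431.8, -266.1, -7.6]
eef_rot: [-2.086, -0.004, -1.327]
wrist_force: [-0.2, 3.7, 1.4]
finger_gap: 59.5
clock: 14.65
eef_pos: [431.8, -266.0, -7.6]
eef_rot: [-2.086, -0.004, -1.327]
wrist_force: [-0.2, 0.6, 0.6]
finger_gap: 59.6
clock: 14.82
eef_pos: [431.8, -266.0, -7.6]
eef_rot: [-2.086, -0.004, -1.327]
wrist_force: [0.5, -0.6, 1.3]
finger_gap: 59.6
```

```bash
python3 -m handwheel '[[[0,-8,-4.5,0,0,0,0],[0,-20,-11.5,0,0,0,0],[0,-35,-20,0,0,0,0],[0,-35,-20,0,0,0,0]]]' 60;python3 - <<'E'
from h import *
go((431.8,-266,150),-75.8,-30)
for n in ('side','scene','wrist'):
    p,d=imaging.camera(n); 
    c={'side':p[100:280,300:500],'scene':p[60:210,180:380],'wrist':p[:,:]}[n]
    cv2.imwrite(f'pics/l1_{n}.png',cv2.resize(c[:,:,::-1],(640,480)))
E
```

```text
clock: 15.15
eef_pos: [433.0, -266.6, 36.1]
eef_rot: [-2.082, -0.007, -1.326]
wrist_force: [-0.1, 0.0, -6.9]
finger_gap: 59.6
t 15.15 pos [ 433.  -266.6   36.1] shift [ -0.1 -98.8 -56.6] turn [-0.7 -0.4  0.2] gap 59.6 F [-0.1  0.  -6.9] q [-0.44  0.64  1.48 -0.32  1.43  1.  ]
```

View pics/l1_scene.png

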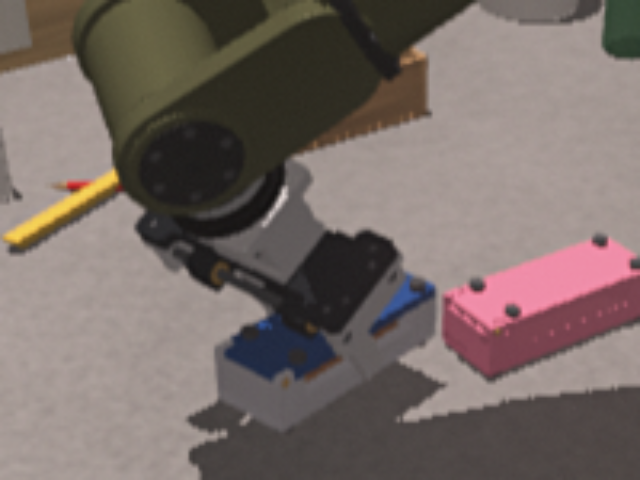

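View pics/l1_wrist.png

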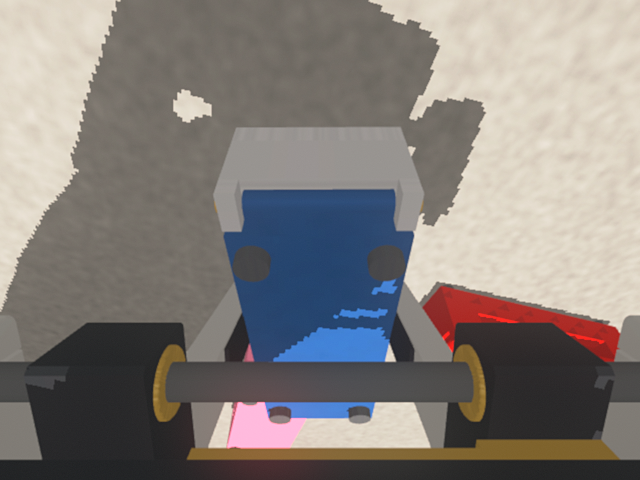

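```bash
python3 -m handwheel '[[[0,-30,-18,0,0,0,0],[-15,-60,-32,0,-1,0,0],[-40,-85,-45,2,-2,0,0],[-72,-95,-50,5,-4,0,0],[-107,-98,-52,9,-5,0,0]]]'; python3 -c "
from h import *
go((452,0,160),-69,0)"
```

```text
clock: 15.72
eef_pos: [408.8, -160.0, 143.9]
eef_rot: [-1.924, 0.033, -1.246]
wrist_force: [0.6, 1.4, -7.0]
finger_gap: 59.9
t 15.72 pos [ 408.8 -160.   143.9] shift [-138.4  -42.6   82.3] turn [20.2 -2.  -2.3] gap 59.9 F [ 0.6  1.4 -7. ] q [-0.33  0.3   1.66 -0.19  1.48  0.95]
```

```bash
python3 -m handwheel '[[[-34,-10,20,5,0,-1,0],[-68,-20,40,10,-1,-2,0],[-102,-32,62,15,-2,-2,0],[-138,-42,82,20,-2,-2.3,0],[-165,-44,90,24,-3,-2.3,0]]]'; python3 -c "
from h import *
go((463,150,180),-63,30)"
```

```text
clock: 16.13
eef_pos: [451.2, 30.4, 159.8]
eef_rot: [-1.499, 0.001, -1.189]
wrist_force: [0.5, 0.3, -6.7]
finger_gap: 59.4
t 16.13 pos [451.2  30.4 159.8] shift [-106.6  -16.    56.9] turn [25.9 -4.9  1.4] gap 59.4 F [ 0.5  0.3 -6.7] q [-0.03  0.06  1.86  0.03  1.15  1.14]
```

```bash
python3 -m handwheel '[[[-24,-4,14,6,-1,0,0],[-48,-8,28,12,-2,1,0],[-78,-12,43,18,-3,1,0],[-106,-16,57,24,-5,1.4,0],[-130,-20,62,28,-5,1.4,0]]]'; python3 -c "
from h import *
go((507,283,150),-60.8,60)"
```

```text
clock: 16.55
eef_pos: [457.6, 174.6, 183.4]
eef_rot: [-1.008, -0.002, -1.097]
wrist_force: [0.4, 0.8, -7.7]
finger_gap: 59.7
t 16.55 pos [457.6 174.6 183.4] shift [-74.   77.9  61.3] turn [27.7 -1.3  1.6] gap 59.7 F [ 0.4  0.8 -7.7] q [ 0.21 -0.15  2.12  0.23  0.64  1.15]
```

```bash
python3 -m handwheel '[[[-18,14,13,6,0,0,0],[-36,30,26,12,0,0,0],[-54,48,40,18,-1,1,0],[-68,64,52,24,-1,1,0],[-74,78,61,28,-1.3,1.6,0]]]'; python3 -m handwheel '[[[0,0,0,0,0,0,0],[0,0,0,0,0,0,0]]]'; python3 - <<'E'
from h import *
go((507,283,150),-60.8,60)
for n in ('side','scene','wrist'):
    p,d=imaging.camera(n); cv2.imwrite(f'pics/s1_{n}.png',p[:,:,::-1])
E
```

```text
clock: 16.97
eef_pos: [478.3, 261.1, 169.1]
eef_rot: [-0.711, 0.038, -1.029]
wrist_force: [0.4, 0.1, -6.9]
finger_gap: 59.4
clock: 17.13
eef_pos: [477.2, 260.8, 167.2]
eef_rot: [-0.715, 0.039, -1.029]
wrist_force: [1.1, 0.8, -6.7]
finger_gap: 59.3
t 17.13 pos [477.2 260.8 167.2] shift [-3.  39.3 11.2] turn [11.  -0.7 -2.8] gap 59.3 F [ 1.1  0.8 -6.7] q [ 0.34 -0.06  2.23  0.95  0.22  0.52]
```

View pics/s1_scene.png

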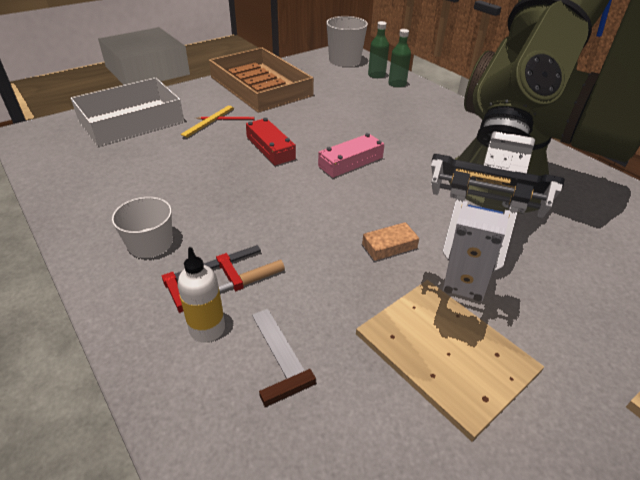

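View pics/s1_side.png

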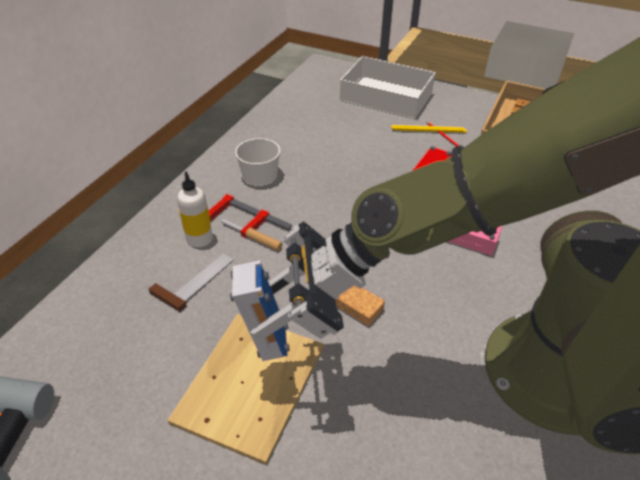

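```bash
cat > kin.py <<'E'
from h import *
from scipy.optimize import least_squares
D=[([-1.22,.3005,1.5216,0,1.3207,-.0666],[221.04,-503.3,183.16]),([-.56,-.01,1.65,0,1.5,.42],[393.2,-203.8,279.8]),([-.12,.27,1.39,0,1.48,.85],[555.2,-31.4,258.1]),([-.13,.51,1.64,0,.99,.84],[559.9,-36.8,19.9]),([-.13,.55,1.65,0,.95,.84],[557.3,-38.2,-4.8]),([-.24,.25,1.69,0,1.21,.91],[500.9,-84.2,141.6]),([-.53,.03,1.76,0,1.34,.79],[400.1,-191.2,212.9]),([-.66,.4,1.85,0,.89,.66],[408.5,-270.3,5.8]),([-.45,.4,1.3,0,1.44,.87],[558.7,-230,222.4]),([-.68,.35,1.87,0,.93,.64],[392.6,-272.8,26.5]),([-.44,.64,1.48,-.32,1.43,1.],[433,-266.6,36.1]),([-.33,.3,1.66,-.19,1.48,.95],[408.8,-160,143.9]),([-.03,.06,1.86,.03,1.15,1.14],[451.2,30.4,159.8]),([.21,-.15,2.12,.23,.64,1.15],[457.6,174.6,183.4]),([.34,-.06,2.23,.95,.22,.52],[477.2,260.8,167.2])]
e=R.from_euler
def wr(q): return e('z',q[0])*e('y',q[1]+q[2])*e('z',q[3])*e('y',q[4])*e('z',q[5])
def rot(q): 
    M=wr(q).as_matrix(); return np.c_[-M[:,0],M[:,2],M[:,1]]
def row(q):
    A=[]; z1=e('z',q[0]); 
    for v in [(1,0,0),(0,0,1)]: A.append(z1.apply(v))
    for v in [(1,0,0),(0,0,1)]: A.append((z1*e('y',q[1])).apply(v))
    for v in [(1,0,0),(0,0,1)]: A.append((z1*e('y',q[1]+q[2])).apply(v))
    A.append(wr(q).apply([0,0,1])); return np.array(A).T
A=np.vstack([row(q) for q,_ in D]);b=np.hstack([p for _,p in D])
P=np.linalg.lstsq(A,b,rcond=1e-6)[0]
def fk(q): return row(q)@P
LO=np.array([-3.03,-.79,.23,-1.04,0.0,-2.55]);HI=np.array([3.03,2.21,2.52,4.18,3.07,2.55])
def ik(pos,Rm,q0):
    f=lambda q:np.r_[(fk(q)-pos)/100,(R.from_matrix(rot(q).T@Rm)).as_rotvec()]
    best=None
    for s in [q0]+[np.array([q0[0],.2,1.8,a,1.0,c]) for a in (0,1.5,3) for c in (-1.5,0,1.5)]:
        r=least_squares(f,np.clip(s,LO+.01,HI-.01),bounds=(LO,HI))
        if r.cost<1e-4: 
            if best is None or abs(r.x-q0).max()<abs(best-q0).max(): best=r.x
    return best
if __name__=='__main__':
    print(P.round(1),'res',np.abs(A@P-b).max().round(1))
    s=read_state(); print((rot(s['joints']).T@R.from_euler('xyz',s['eef_rot']).as_matrix()).round(2).tolist())
    q=s['joints']
    for za in (30,60,93.5,110):
      for pit in (0,30,60):
        yaw=za-90; r=Rt(yaw,pit); C=np.array([478,267,98]); 
        q_=ik(C+r.apply([0,38.7,0]),r.as_matrix(),q); print(za,pit,None if q_ is None else q_.round(2))
      for pit in (-45,-30,45):
        yaw=za-90; r=Rt(yaw,pit); C=np.array([478,267,45 if pit>0 else 98]); 
        q_=ik(C+r.apply([0,38.7,0]),r.as_matrix(),q); print('2nd',za,pit,None if q_ is None else q_.round(2))
E
python3 kin.py
```

```text
[  2.2 215.3   3.1 416.6  35.7 442.2 284.8] res 36.2
[[1.0, -0.0, -0.0], [0.0, 1.0, -0.0], [0.0, 0.0, 1.0]]
30 0 [0.51 0.43 1.65 0.   1.06 1.56]
30 30 [0.51 0.24 2.02 0.03 0.36 1.53]
30 60 [ 0.5   0.3   2.28  3.1   0.48 -1.54]
2nd 30 -45 [ 0.51  0.89  1.08 -0.01  1.96  1.56]
2nd 30 -30 [ 0.51  0.73  1.26 -0.01  1.67  1.56]
2nd 30 45 [ 0.5   0.36  2.18  3.06  0.18 -1.51]
60 0 [0.51 0.43 1.65 0.   1.06 1.03]
60 30 [0.37 0.29 1.96 0.62 0.57 0.41]
60 60 [ 0.22  0.37  2.16  1.86  0.73 -0.88]
2nd 60 -45 [ 0.64  0.85  1.16 -0.3   1.87  1.18]
2nd 60 -30 [ 0.61  0.7   1.32 -0.22  1.61  1.17]
2nd 60 45 [ 0.29  0.41  2.09  1.55  0.51 -0.57]
93.5 0 [0.51 0.43 1.65 0.   1.06 0.45]
93.5 30 [ 0.29  0.4   1.79  0.65  0.93 -0.17]
93.5 60 [ 0.11  0.54  1.85  1.23  1.16 -0.74]
2nd 93.5 -45 [ 0.76  0.72  1.38 -0.57  1.6   0.85]
2nd 93.5 -30 [ 0.69  0.6   1.47 -0.42  1.41  0.77]
2nd 93.5 45 [ 0.19  0.55  1.84  1.04  0.95 -0.6 ]
110 0 [0.51 0.43 1.65 0.   1.06 0.16]
110 30 [ 0.28  0.47  1.69  0.59  1.1  -0.37]
110 60 [ 0.12  0.64  1.67  1.04  1.37 -0.75]
2nd 110 -45 [ 0.8   0.64  1.52 -0.7   1.43  0.72]
2nd 110 -30 [ 0.72  0.54  1.57 -0.51  1.27  0.58]
2nd 110 45 [ 0.19  0.63  1.7   0.87  1.15 -0.67]
```

```bash
python3 -c "
from h import *
go((460,280,170),-29,52)
go((476,300.5,135),3.5,60)"
```

```text
t 17.28 pos [478.1 260.6 168.8] shift [-26.   -4.3  -3.5] turn [  2.2 -20.7  21.8] gap 59.6 F [-1.1  0.5 -7.5] q [ 0.33 -0.06  2.23  0.95  0.22  0.52]
t 17.28 pos [478.1 260.6 168.8] shift [-34.   37.1 -14.4] turn [  8.5 -37.8  49.9] gap 59.6 F [-1.1  0.5 -7.5] q [ 0.33 -0.06  2.23  0.95  0.22  0.52]
```

```bash
python3 -m handwheel '[[[-5,-1,-1,0.4,-4,4.3,0],[-10,-2,-1,0.9,-8,8.7,0],[-15,-3,-2,1.3,-12.5,13,0],[-20,-4,-3,1.8,-16.5,17.4,0],[-26,-4,-3.5,2.2,-20.7,21.8,0]]]'; python3 -c "
from h import *
go((476,300.5,150),3.5,60)"
```

```text
clock: 17.7
eef_pos: [459.6, 279.3, 169.9]
eef_rot: [-0.663, -0.002, -0.501]
wrist_force: [1.0, -0.3, -8.8]
finger_gap: 59.8
t 17.7 pos [459.6 279.3 169.9] shift [ 4.2 33.1  0.6] turn [  7.8 -17.9  26.8] gap 59.8 F [ 1.  -0.3 -8.8] q [ 0.12  0.04  2.16  1.22  0.75 -0.26]
```

```bash
python3 -m handwheel '[[[1,6,0,1.6,-3.6,5.4,0],[2,13,0,3.2,-7.2,10.7,0],[3,20,0,4.7,-10.8,16,0],[4,27,0,6.2,-14.3,21.4,0],[4.2,33,0.6,7.8,-17.9,26.8,0]]]'; python3 -m handwheel '[[[0,0,0,0,0,0,0]]]'; python3 - <<'E'
from h import *
go((476,300.5,135),3.5,60)
for n in ('side','scene','wrist'):
    p,d=imaging.camera(n); cv2.imwrite(f'pics/s2_{n}.png',p[:,:,::-1]); np.save(f'pics/s2_{n}.npy',d)
E
```

```text
clock: 18.12
eef_pos: [476.3, 298.8, 148.7]
eef_rot: [-0.528, 0.003, 0.065]
wrist_force: [0.9, 1.0, -6.8]
finger_gap: 59.4
clock: 18.2
eef_pos: [477.6, 297.6, 146.2]
eef_rot: [-0.531, 0.006, 0.07]
wrist_force: [0.6, 0.5, -8.8]
finger_gap: 59.7
t 18.2 pos [477.6 297.6 146.2] shift [-1.3  8.3 -8.2] turn [ 0.4 -0.1 -0.6] gap 59.7 F [ 0.6  0.5 -8.8] q [ 0.02  0.42  1.83  1.11  1.28 -0.62]
```

View pics/s2_scene.png

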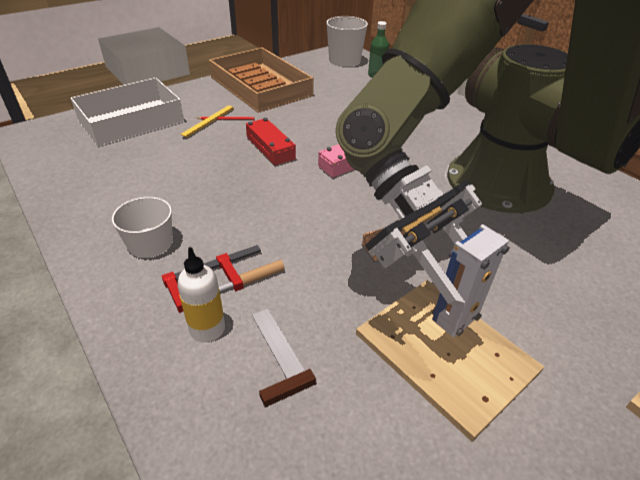

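View pics/s2_side.png

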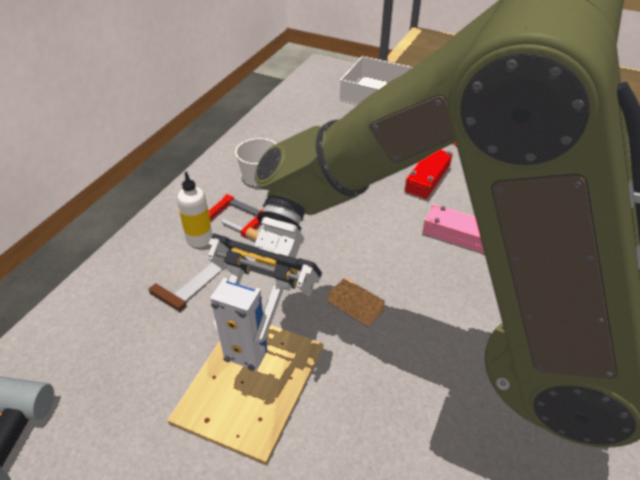

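View pics/s2_wrist.png

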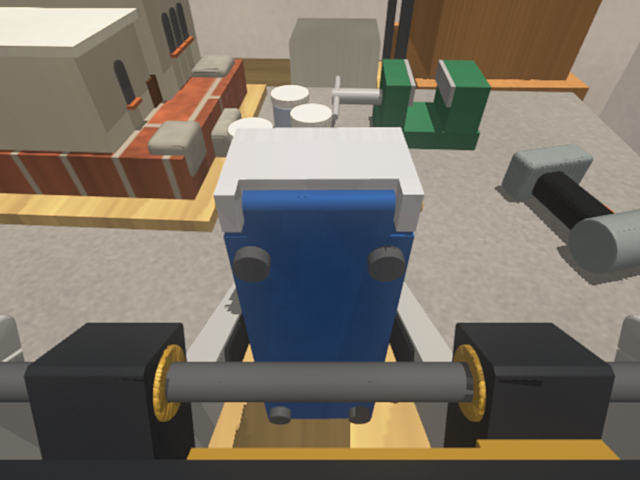

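```bash
cat > pl.py <<'E'
from h import *
import sys
def planes(n,tag,box,k=3,th=1.5):
    p=cv2.imread(f'pics/{tag}_{n}.png');Q=cloud(n,np.load(f'pics/{tag}_{n}.npy'))
    hsv=cv2.cvtColor(p,cv2.COLOR_BGR2HSV)
    m=np.all((Q>box[0])&(Q<box[1]),-1)&(hsv[...,1]<70)&(hsv[...,2]>60)
    q=Q[m];rng=np.random.default_rng(0)
    for _ in range(k):
        if len(q)<60:break
        best=None
        for i in range(400):
            a=q[rng.choice(len(q),3,replace=False)];nn=np.cross(a[1]-a[0],a[2]-a[0]);L=np.linalg.norm(nn)
            if L<100:continue
            nn/=L;inl=abs((q-a[0])@nn)<th
            if best is None or inl.sum()>best.sum():best=inl
        w=q[best];c=w.mean(0);nn=np.linalg.svd(w-c)[2][2];nn*=np.sign(nn@[0.3,1,1])
        print(n,len(w),'c',c.round(1),'n',nn.round(3),'tilt from vertical plane deg',np.degrees(np.arcsin(nn[2])).round(1),'az',np.degrees(np.arctan2(nn[1],nn[0])).round(1),'z',np.percentile(w[:,2],[1,99]).round(1))
        q=q[~best]
if __name__=='__main__':
    b=eval(sys.argv[2])
    for n in ('scene','side'): planes(n,sys.argv[1],b)
E
python3 pl.py s2 '([430,230,40],[530,350,260])'
```

```text
scene 1296 c [508.  275.5 176.2] n [ 0.996  0.087 -0.004] tilt from vertical plane deg -0.2 az 5.0 z [ 87.7 244.9]
scene 1132 c [477.2 286.9 173.7] n [-0.066  0.998 -0.015] tilt from vertical plane deg -0.8 az 93.8 z [ 90. 245.]
scene 758 c [478.3 269.7 244.8] n [0.005 0.01  1.   ] tilt from vertical plane deg 89.4 az 63.8 z [243.5 246.2]
side 1699 c [477.8 287.3 170.1] n [-0.074  0.997 -0.018] tilt from vertical plane deg -1.0 az 94.3 z [ 88.  243.9]
side 626 c [479.8 270.1 244.1] n [0.003 0.004 1.   ] tilt from vertical plane deg 89.7 az 51.5 z [242.7 245.7]
side 522 c [450.3 268.1 175.3] n [ 0.998  0.067 -0.004] tilt from vertical plane deg -0.2 az 3.9 z [ 89.  242.4]
```

```bash
python3 -m handwheel '[[[0,5,-9,0.4,0,0,0],[0,12,-20,0.9,0,0,0],[0,19,-33,0.9,0,0,0],[0,26,-45,0.9,0,0,0],[0,30,-52,0.9,0,0,0]]]'; python3 -m handwheel '[[[0,0,0,0,0,0,0]]]'; python3 - <<'E'
from h import *
go((477.6,297.6,75.2),3.5,60.5)
for n in ('side','scene'):
    p,d=imaging.camera(n); cv2.imwrite(f'pics/s3_{n}.png',p[:,:,::-1]); np.save(f'pics/s3_{n}.npy',d)
E
python3 pl.py s3 '([430,230,20],[530,350,200])'
```

```text
clock: 18.77
eef_pos: [474.9, 297.5, 86.7]
eef_rot: [-0.517, 0.006, 0.061]
wrist_force: [0.0, 0.7, -8.2]
finger_gap: 59.3
clock: 18.85
eef_pos: [474.1, 297.4, 85.4]
eef_rot: [-0.518, 0.008, 0.06]
wrist_force: [-1.1, -0.4, -8.9]
finger_gap: 59.9
t 18.85 pos [474.1 297.4  85.4] shift [ 3.6  5.  -8.9] turn [ 0.2 -0.4 -0.2] gap 59.9 F [-1.1 -0.4 -8.9] q [ 0.01  0.54  1.86  1.17  1.23 -0.76]
scene 1139 c [478.4 286.7 113. ] n [-0.053  0.999  0.001] tilt from vertical plane deg 0.1 az 93.1 z [ 28.2 184.8]
scene 934 c [505.3 272.3 119.2] n [ 0.996  0.085 -0.   ] tilt from vertical plane deg -0.0 az 4.9 z [ 26.6 184.4]
scene 662 c [475.2 268.  183.9] n [ 0.005 -0.001  1.   ] tilt from vertical plane deg 89.7 az -9.1 z [182.4 185.3]
side 1488 c [474.  286.8 109.6] n [-0.061  0.998 -0.003] tilt from vertical plane deg -0.2 az 93.5 z [ 26.  183.1]
side 556 c [476.8 268.8 182.7] n [ 0.006 -0.027  1.   ] tilt from vertical plane deg 88.4 az -77.6 z [180.9 184.5]
side 469 c [446.6 267.9 109.7] n [ 0.998  0.068 -0.005] tilt from vertical plane deg -0.3 az 3.9 z [ 23.8 182.4]
```

```bash
python3 -m handwheel '[[[0,2,-3.5,0,0,0,0],[0,4,-7,0,0,0,0],[0,4,-7,0,0,0,0]]]' | egrep 'pos|force'; for i in 1 2 3; do python3 -m handwheel '[[[0,0.7,-1.2,0,0,0,0],[0,0.7,-1.2,0,0,0,0]]]'|egrep 'pos|force'; done
```

```text
eef_pos: [474.5, 297.5, 78.5]
wrist_force: [-0.4, 0.5, -7.9]
eef_pos: [474.5, 297.5, 77.0]
wrist_force: [0.7, -0.1, -7.7]
eef_pos: [474.6, 297.7, 76.5]
wrist_force: [-2.5, -1.5, 2.6]
eef_pos: [474.7, 297.8, 76.6]
wrist_force: [-6.3, -6.4, 9.2]
```

```bash
python3 -m handwheel '[[[0,-0.3,0.5,0,0,0,0],[0,-0.3,0.5,0,0,0,0],[0,-0.3,0.5,0,0,0,0.35],[0,-0.3,0.5,0,0,0,0.4]]]'; python3 -m handwheel '[[[0,0,0,0,0,0,0.6],[0,0,0,0,0,0,0.7],[0,0,0,0,0,0,0.7]]]';python3 - <<'E'
from h import *
go((474.5,297.6,76.6),3.5,60.5)
for n in ('side','scene','wrist'):
    p,d=imaging.camera(n); cv2.imwrite(f'pics/s4_{n}.png',p[:,:,::-1]); np.save(f'pics/s4_{n}.npy',d)
E
python3 pl.py s4 '([430,230,20],[530,350,200])'
```

```text
clock: 20.03
eef_pos: [475.0, 298.0, 77.7]
eef_rot: [-0.513, 0.004, 0.062]
wrist_force: [0.5, -0.8, -0.3]
finger_gap: 65.1
clock: 20.28
eef_pos: [475.2, 298.1, 77.9]
eef_rot: [-0.513, 0.003, 0.062]
wrist_force: [-0.6, -0.5, -0.4]
finger_gap: 78.9
t 20.28 pos [475.2 298.1  77.9] shift [-0.7  0.2 -1.3] turn [-0.1 -0.1 -0.1] gap 78.9 F [-0.6 -0.5 -0.4] q [ 0.01  0.56  1.86  1.18  1.23 -0.78]
scene 1095 c [478.5 286.9 104.5] n [-0.053  0.999  0.002] tilt from vertical plane deg 0.1 az 93.0 z [ 22.7 175. ]
scene 919 c [505.6 273.5 109.2] n [0.998 0.063 0.001] tilt from vertical plane deg 0.1 az 3.6 z [ 21.5 175.4]
scene 655 c [475.4 268.3 174.3] n [-0.007 -0.023  1.   ] tilt from vertical plane deg 88.6 az -107.4 z [172.3 176. ]
side 1427 c [475.  287.1 102.4] n [-0.07   0.998  0.001] tilt from vertical plane deg 0.1 az 94.0 z [ 23.1 174.4]
side 516 c [475.6 267.9 174.1] n [-0.004 -0.027  1.   ] tilt from vertical plane deg 88.5 az -97.6 z [172.4 176.1]
side 435 c [447.2 269.  104. ] n [0.998 0.069 0.   ] tilt from vertical plane deg 0.0 az 3.9 z [ 21.2 172.1]
```

View pics/s4_wrist.png

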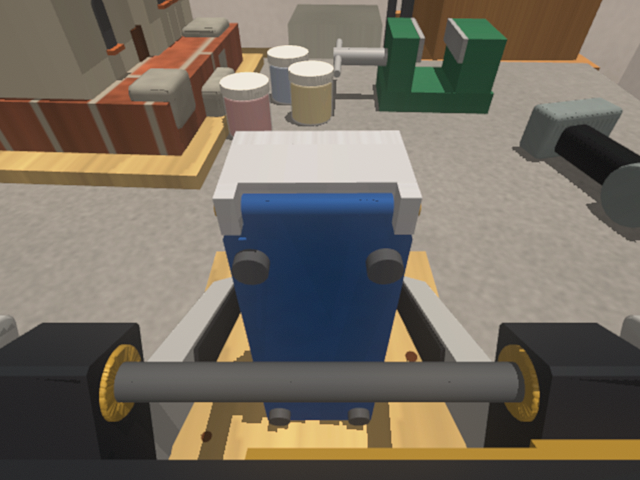

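View pics/s4_scene.png

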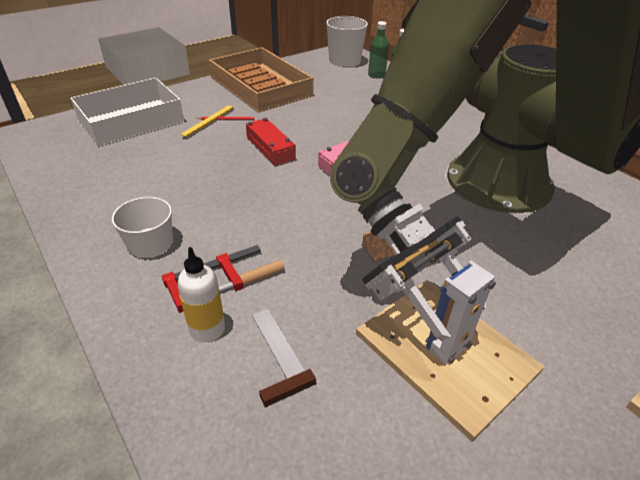

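```bash
cat > ik2.py <<'E'
from kin import *
q=np.array([0.5,.5,1.6,-.3,1.4,.7])
out=np.array([np.cos(np.radians(93.5)),np.sin(np.radians(93.5)),0]);C=np.array([477,266,95.])
for p in (-45,-55):
    tip=C+out*(-16)+[0,0,-20]; r=Rt(3.5,p); t=tip-r.apply(TIP)
    for back in (0,110):
        x=ik(t-back*r.apply([0,1,0]),r.as_matrix(),q); print(p,back,(t-back*r.apply([0,1,0])).round(1),None if x is None else x.round(2))
    for dp,h in ((45,170),(90,120),(90,41)):
        # rotate jig about C by dp
        rr=Rt(3.5,p+dp); off=r.inv().apply(t-C); x=ik(C*[1,1,0]+[0,0,h]+rr.apply(off),rr.as_matrix(),q); print(p,'lay',dp,h,None if x is None else x.round(2))
E
python3 ik2.py
```

```text
-45 0 [480.5 233.9  61.6] [ 0.75  0.73  1.4  -0.58  1.58  0.85]
-45 110 [475.7 311.5 139.3] [ 0.84  0.74  1.17 -0.55  1.81  0.8 ]
-45 lay 45 170 [ 0.51  0.36  1.59 -0.    1.19  0.45]
-45 lay 90 120 [ 0.2   0.42  1.82  0.96  1.03 -0.44]
-45 lay 90 41 [ 0.2   0.57  1.84  1.05  0.94 -0.61]
-55 0 [480.6 231.8  64.6] [ 0.78  0.81  1.33 -0.67  1.71  0.88]
-55 110 [475.1 321.7 127.7] [ 0.88  0.87  1.07 -0.64  1.93  0.82]
-55 lay 45 170 [ 0.58  0.41  1.53 -0.16  1.29  0.57]
-55 lay 90 120 [ 0.27  0.39  1.79  0.75  0.97 -0.23]
-55 lay 90 41 [ 0.27  0.52  1.82  0.84  0.85 -0.38]
```

```bash
python3 -m handwheel '[[[0,-15,0,0,0,0,0.7],[0,-40,0,0,0,0,0.8],[0,-75,0,0,0,0,0.9],[0,-110,0,0,0,0,1],[0,-130,30,-5,0,0,1]]]' | egrep 'pos|gap'; python3 -c "
from h import *
go((475,200,280),3.5,20)
go((475,200,340),3.5,20)"
```

```text
eef_pos: [480.7, 195.3, 163.4]
finger_gap: 93.5
t 20.85 pos [480.7 195.3 163.4] shift [ -7.1 -61.5  99. ] turn [-35.7  -0.7  -0.5] gap 93.5 F [ 1.2 -0.4 -2. ] q [-0.17  0.37  1.81  0.95  1.4  -0.61]
t 20.85 pos [480.7 195.3 163.4] shift [ -8.  -95.3 148.6] turn [-35.7  -0.7  -0.5] gap 93.5 F [ 1.2 -0.4 -2. ] q [-0.17  0.37  1.81  0.95  1.4  -0.61]
```

```bash
python3 -m handwheel '[[[-1,-18,30,-7,0,0,1],[-3,-36,60,-14,0,0,1],[-5,-54,88,-21,0,0,1],[-6,-72,118,-28,0,0,1],[-8,-95,148,-35,-0.7,-0.5,1]]]' | egrep 'pos|gap'; python3 -c "
from h import *
go((475,290,340),3.5,-14)"
```

```text
eef_pos: [474.7, 199.6, 342.1]
finger_gap: 94.2
t 21.27 pos [474.7 199.6 342.1] shift [ 5.5 33.4 83.8] turn [-34.4  -0.2   0.2] gap 94.2 F [ 0.7 -0.1 -1.3] q [0.13 0.09 1.45 0.35 1.57 0.07]
```

```bash
python3 -m handwheel '[[[1,7,17,-7,0,0,1],[2,14,34,-14,0,0,1],[3,20,50,-21,0,0,1],[4,27,67,-28,0,0,1],[5.5,33.4,84,-34.4,0,0,1]]]' | egrep 'pos|gap'; python3 -c "
from h import *
go((475,380,300),3.5,-46)"
```

```text
eef_pos: [474.6, 291.5, 341.1]
finger_gap: 93.7
t 21.68 pos [474.6 291.5 341.1] shift [ 5.2 18.  95.7] turn [-31.7  -0.3   0.2] gap 93.7 F [ 0.6 -1.3  0. ] q [ 0.6   0.34  1.13 -0.22  1.79  0.51]
```

```bash
python3 -m handwheel '[[[1,4,19,-6.5,0,0,1],[2,7,38,-13,0,0,1],[3,11,57,-20,0,0,1],[4,15,77,-26,0,0,1],[5,18,96,-31.7,0,0,1]]]' | egrep 'pos|gap'; python3 -c "
from h import *
go((475,345,150),3.5,-55)"
```

```text
eef_pos: [474.0, 381.7, 299.2]
finger_gap: 94.2
t 22.1 pos [474.  381.7 299.2] shift [ -2.  129.7  82.5] turn [-8.7 -0.4  0.1] gap 94.2 F [ 0.  -0.4  1.5] q [ 0.86  0.79  0.73 -0.65  2.15  0.59]
```

```bash
python3 -m handwheel '[[[0,25,17,-3,0,0,1],[-1,52,35,-6,0,0,1],[-1,80,52,-8.7,0,0,1],[-2,107,69,-8.7,0,0,1],[-2,130,82,-8.7,0,0,1]]]' | egrep 'pos|gap'; python3 -m handwheel '[[[0,0,0,0,0,0,0.8],[0,0,0,0,0,0,0.7]]]'| egrep 'pos|gap'; python3 - <<'E'
from h import *
go((475.1,321.7,127.7),3.5,-55); go((480.6,231.8,64.6),3.5,-55)
for n in ('side','scene','wrist'):
    p,d=imaging.camera(n); cv2.imwrite(f'pics/k1_{n}.png',p[:,:,::-1]); np.save(f'pics/k1_{n}.npy',d)
E
python3 pl.py k1 '([430,230,20],[530,310,200])'
```

```text
eef_pos: [474.1, 343.8, 146.7]
finger_gap: 93.8
eef_pos: [473.8, 343.4, 146.0]
finger_gap: 83.9
t 22.68 pos [473.8 343.4 146. ] shift [ 0.  28.3  2.7] turn [ 0.3 -0.1 -0.1] gap 83.9 F [-0.5  0.2  1. ] q [ 0.85  0.89  1.   -0.67  1.96  0.77]
t 22.68 pos [473.8 343.4 146. ] shift [  0.2 138.3   3.2] turn [ 0.3 -0.1 -0.1] gap 83.9 F [-0.5  0.2  1. ] q [ 0.85  0.89  1.   -0.67  1.96  0.77]
scene 1154 c [505.7 273.  104.7] n [0.998 0.056 0.   ] tilt from vertical plane deg 0.0 az 3.2 z [ 21.4 174.7]
scene 989 c [475.5 286.8 104.7] n [-0.062  0.998  0.005] tilt from vertical plane deg 0.3 az 93.6 z [ 22.1 175.2]
scene 666 c [476.  268.  174.4] n [ 0.006 -0.008  1.   ] tilt from vertical plane deg 89.4 az -51.1 z [173.  175.8]
```

View pics/k1_wrist.png

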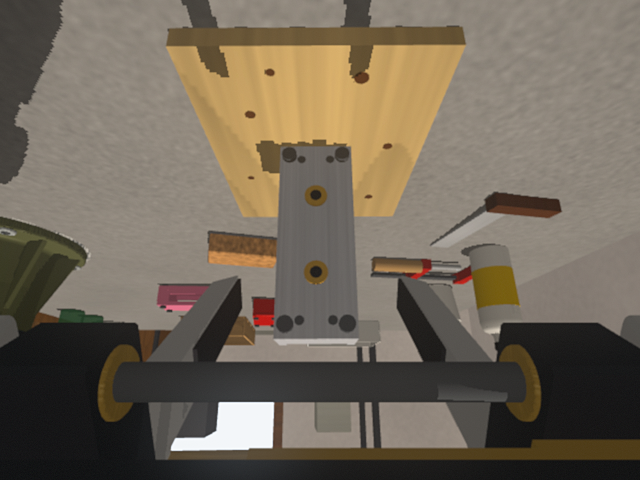

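View pics/k1_scene.png

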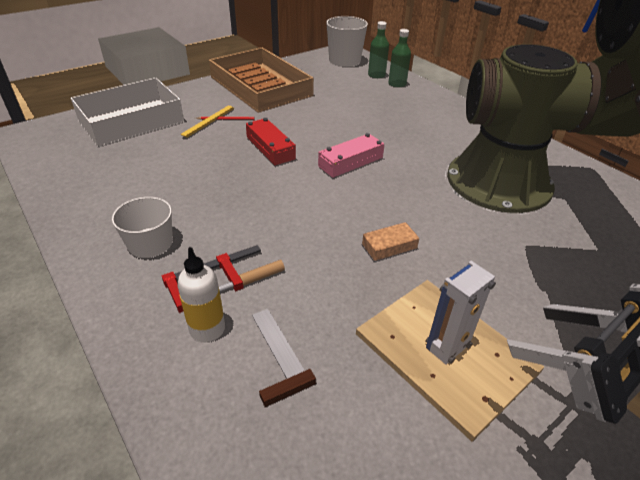

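```bash
python3 -m handwheel '[[[-0.5,25,1,0,0,0,0.7],[-0.5,50,2,0.3,0,0,0.7],[-0.5,75,3,0.3,0,0,0.7],[-0.5,98,3,0.3,0,0,0.7],[-0.5,115,3,0.3,0,0,0.7]]]' | egrep 'pos|gap|force'; python3 -m handwheel '[[[0,0,0,0,0,0,0.7]]]'| egrep 'pos|gap|force'; python3 - <<'E'
from h import *
go((480.6,231.8,64.6),3.5,-55)
for n in ('side','scene','wrist'):
    p,d=imaging.camera(n); cv2.imwrite(f'pics/k2_{n}.png',p[:,:,::-1] if n!='scene' else cv2.resize(p[220:400,400:640,::-1],None,fx=3,fy=3)); np.save(f'pics/k2_{n}.npy',d)
E
```

```text
eef_pos: [480.3, 251.6, 81.2]
wrist_force: [0.4, 0.3, 0.2]
finger_gap: 80.1
eef_pos: [480.4, 250.0, 81.2]
wrist_force: [0.1, -0.2, 0.2]
finger_gap: 80.1
t 23.33 pos [480.4 250.   81.2] shift [-1.  24.4  3. ] turn [-0.3 -0.4  0. ] gap 80.1 F [ 0.1 -0.2  0.2] q [ 0.75  0.81  1.29 -0.69  1.73  0.84]
```

View pics/k2_wrist.png

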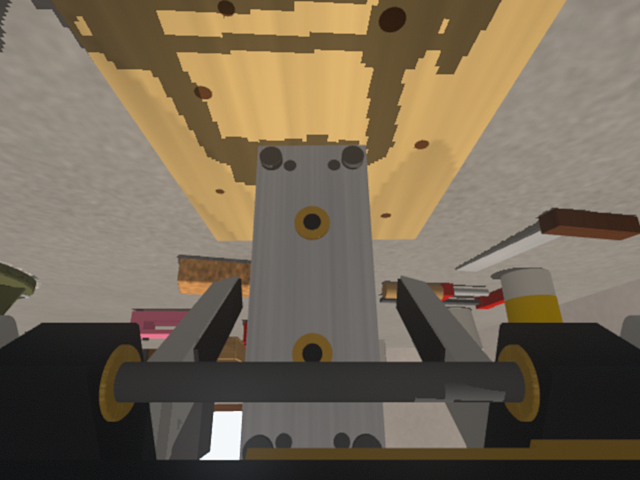

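View pics/k2_scene.png

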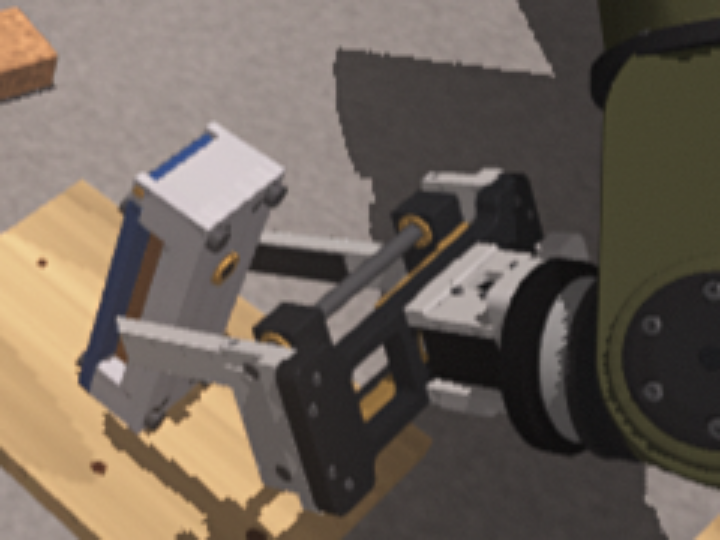

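```bash
python3 -m handwheel '[[[-2,6,1,0,0,0,0.7],[-3,12,2,0,0,0,0.7],[-3,18,3,0,0,0,0.7],[-3,21,3,0,0,0,0.7],[-3,21,3,0,0,0,0.7]]]' | egrep 'pos|gap|force';  python3 - <<'E'
from h import *
go((480.6,231.8,64.6),3.5,-55)
for n in ('scene','wrist'):
    p,d=imaging.camera(n); cv2.imwrite(f'pics/k3_{n}.png',p[:,:,::-1] if n!='scene' else cv2.resize(p[220:400,400:640,::-1],None,fx=3,fy=3))
E
```

```text
eef_pos: [478.8, 236.8, 67.7]
wrist_force: [0.3, 0.4, 0.5]
finger_gap: 79.6
t 23.9 pos [478.8 236.8  67.7] shift [ 1.4  6.  -0.4] turn [-0.4 -0.5  0.2] gap 79.6 F [0.3 0.4 0.5] q [ 0.74  0.81  1.33 -0.69  1.69  0.86]
```

View pics/k3_wrist.png

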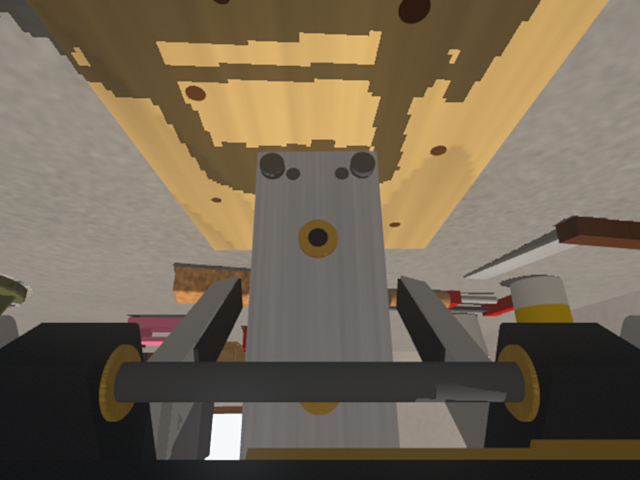

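View pics/k3_scene.png

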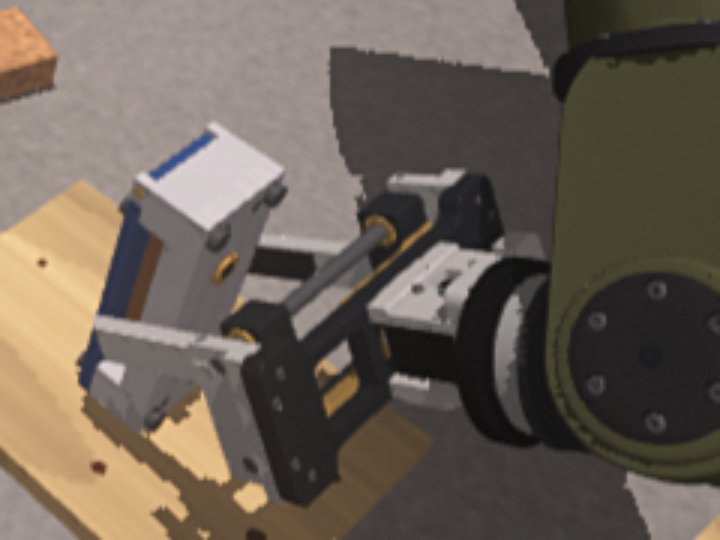

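```bash
python3 -m handwheel '[[[0,3,0,0,0,0,0.6],[0,5,0,0,0,0,0.5],[0,5,0,0,0,0,0.4],[0,5,0,0,0,0,0.3],[0,5,0,0,0,0,0]]]' 60| egrep 'pos|gap|force'; python3 -m handwheel '[[[0,0,0,0,0,0,0],[0,0,0,0,0,0,0],[0,0,0,0,0,0,0]]]'; python3 - <<'E'
from h import *
go((480.6,231.8,64.6),3.5,-55)
p,d=imaging.camera('scene'); cv2.imwrite('pics/k4.png',cv2.resize(p[220:400,400:640,::-1],None,fx=3,fy=3))
E
```

```text
eef_pos: [479.2, 233.4, 65.4]
wrist_force: [0.1, -0.5, -0.2]
finger_gap: 59.7
clock: 24.67
eef_pos: [479.2, 233.3, 65.4]
eef_rot: [-2.523, -0.009, 0.058]
wrist_force: [0.0, -0.1, -0.9]
finger_gap: 59.4
t 24.67 pos [479.2 233.3  65.4] shift [ 1.3  1.8 -0.3] turn [-0.5 -0.5  0.2] gap 59.4 F [ 0.  -0.1 -0.9] q [ 0.74  0.81  1.34 -0.7   1.68  0.86]
```

View pics/k4.png

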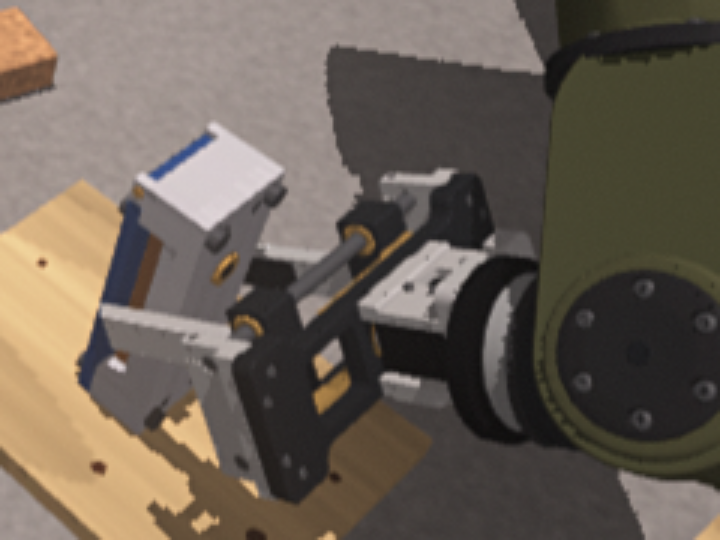

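```bash
cat >> h.py <<'E'
def lay(C,pitch,yaw=3.4):
    r0=Rt(3.4,-54.5); off=r0.inv().apply(np.array([479.2,233.3,65.4])-np.array([476,266,95.]))
    return go(np.array(C)+Rt(yaw,pitch).apply(off),yaw,pitch)
E
python3 -m handwheel '[[[0,-4,-6,0,0,0,0],[0,-12,-17,0,0,0,0],[0,-23,-32,0,0,0,0],[0,-35,-49,0,0,0,0],[0,-45,-63,0,0,0,0]]]'; python3 - <<'E'
from h import *
lay((477,267,170),-22)
for n in ('side','scene','wrist'):
    p,d=imaging.camera(n); cv2.imwrite(f'pics/m1_{n}.png',p[:,:,::-1]); np.save(f'pics/m1_{n}.npy',d)
E
python3 pl.py m1 '([430,230,60],[530,310,270])'
```

```text
clock: 25.13
eef_pos: [478.5, 233.6, 144.8]
eef_rot: [-2.522, -0.01, 0.059]
wrist_force: [0.5, 0.2, -7.6]
finger_gap: 59.5
t 25.13 pos [478.5 233.6 144.8] shift [ 1.5 -7.5 26.8] turn [32.5 -0.4  0.4] gap 59.5 F [ 0.5  0.2 -7.6] q [ 0.74  0.7   1.32 -0.71  1.78  0.78]
scene 1261 c [505.7 274.2 188.2] n [0.999 0.048 0.004] tilt from vertical plane deg 0.2 az 2.7 z [ 99.9 257.8]
scene 1042 c [477.3 287.5 194.4] n [-0.064  0.998  0.007] tilt from vertical plane deg 0.4 az 93.7 z [101.8 257.9]
scene 737 c [475.3 268.7 257.1] n [-0.008 -0.006  1.   ] tilt from vertical plane deg 89.4 az -141.2 z [255.6 258.5]
```

View pics/m1_scene.png

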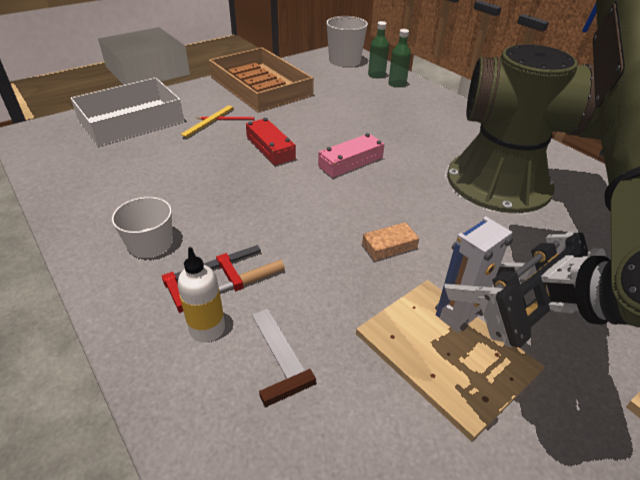

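```bash
python3 -m handwheel '[[[0,-1,5,5,0,0,0],[0,-3,10,11,0,0,0],[1,-4,16,18,0,0,0],[1,-6,22,25,0,0,0],[1.5,-7.5,27,32,0,0,0]]]'|egrep 'pos|rot|gap'; python3 -c "
from h import *
lay((477,267,170),8)"
```

```text
eef_pos: [478.7, 256.2, 125.3]
eef_rot: [-1.957, -0.011, 0.059]
finger_gap: 59.8
t 25.7 pos [478.7 256.2 125.3] shift [  0.2 -10.   19.6] turn [30.1 -0.1  0.6] gap 59.8 F [-0.   0.6 -9.2] q [ 0.6   0.47  1.48 -0.34  1.4   0.64]
```

```bash
python3 -m handwheel '[[[0,-2,4,6,0,0,0],[0,-4,8,12,0,0,0],[0,-6,12,18,0,0,0],[0,-8,16,24,0,0,0],[0,-10,19.6,30,0,0.6,0]]]'|egrep 'pos|rot|gap'; python3 -c "
from h import *
lay((477,267,150),35.5)"
```

```text
eef_pos: [476.8, 277.9, 126.5]
eef_rot: [-1.43, 0.0, 0.057]
finger_gap: 59.7
t 26.12 pos [476.8 277.9 126.5] shift [ 0.8 11.9 17.2] turn [27.4 -0.1  0. ] gap 59.7 F [ 0.1 -0.1 -8.8] q [0.39 0.32 1.64 0.15 1.14 0.28]
```

```bash
python3 -m handwheel '[[[0,2,3,5.5,0,0,0],[0,5,7,11,0,0,0],[0.5,7,10,16.5,0,0,0],[0.8,10,14,22,0,0,0],[0.8,12,17,27.4,0,0,0]]]'|egrep 'pos|rot|gap'; python3 -m handwheel '[[[0,0,0,0,0,0,0]]]' >/dev/null;python3 - <<'E'
from h import *
lay((477,267,80),35.5)
for n in ('side','scene','wrist'):
    p,d=imaging.camera(n); cv2.imwrite(f'pics/m2_{n}.png',p[:,:,::-1]); np.save(f'pics/m2_{n}.npy',d)
E
python3 pl.py m2 '([420,160,60],[530,380,270])'
```

```text
eef_pos: [476.0, 295.9, 115.9]
eef_rot: [-0.949, 0.001, 0.056]
finger_gap: 59.6
t 26.62 pos [474.6 294.3 112.8] shift [  2.5  54.6 -36.5] turn [-0.3 -0.5 -0.2] gap 59.5 F [ -0.7  -0.6 -10.1] q [ 0.18  0.34  1.79  0.73  1.07 -0.26]
scene 2255 c [474.1 289.2 164.3] n [ 0.003 -0.004  1.   ] tilt from vertical plane deg 89.7 az -50.9 z [162.8 165.7]
scene 976 c [505.  281.1 148.7] n [ 0.998  0.065 -0.022] tilt from vertical plane deg -1.3 az 3.7 z [122.6 204.3]
scene 571 c [486.7 260.  180. ] n [-0.036  0.814  0.58 ] tilt from vertical plane deg 35.4 az 92.6 z [138.  216.8]
side 1946 c [477.1 281.4 163.5] n [0.006 0.002 1.   ] tilt from vertical plane deg 89.6 az 21.1 z [161.9 165.2]
side 524 c [443.9 247.  193.6] n [0.996 0.045 0.079] tilt from vertical plane deg 4.5 az 2.6 z [122.5 268.8]
side 486 c [476.5 234.8 225.4] n [-0.018  0.886  0.463] tilt from vertical plane deg 27.6 az 91.2 z [140.7 269.6]
```

View pics/m2_scene.png

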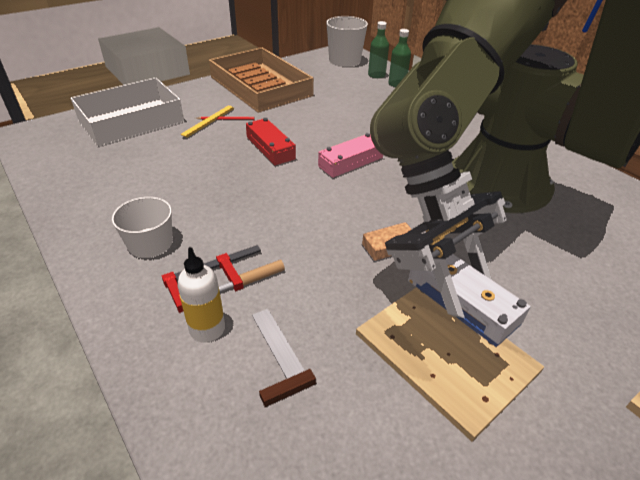

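View pics/m2_side.png

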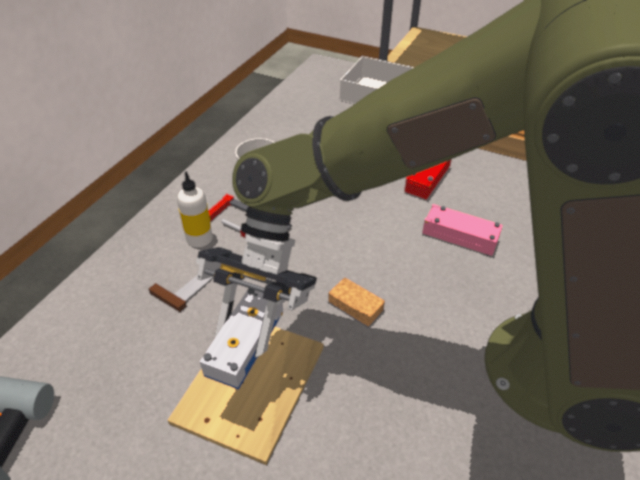

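```bash
python3 -m handwheel '[[[1,10,-7,0,0,0,0],[2,26,-17,0,-0.3,0,0],[2.5,44,-29,0,-0.5,0,0],[2.5,62,-41,0,-0.5,0,0],[2.5,72,-48,0,-0.5,0,0]]]'|egrep 'pos|rot|gap'; python3 -m handwheel '[[[0,0,0,0,0,0,0]]]' >/dev/null;python3 - <<'E'
from h import *
lay((477,267,41),35.5)
for n in ('side','scene'):
    p,d=imaging.camera(n); cv2.imwrite(f'pics/m3_{n}.png',p[:,:,::-1]); np.save(f'pics/m3_{n}.npy',d)
E
python3 pl.py m3 '([420,160,30],[530,380,270])' | grep -v 'plane deg -'
```

```text
eef_pos: [476.5, 298.6, 25.9]
eef_rot: [-0.955, 0.0, 0.065]
finger_gap: 59.8
t 27.27 pos [475.2 298.7  23.4] shift [  1.2  11.2 -10.5] turn [ 0.3  0.2 -0.4] gap 59.7 F [-0.1  1.1 -8.5] q [ 0.19  0.49  1.82  0.8   0.92 -0.4 ]
scene 1791 c [475.6 295.2  75.5] n [-0.014  0.007  1.   ] tilt from vertical plane deg 89.1 az 152.0 z [73.7 77.2]
scene 597 c [478.7 233.3 151.8] n [-0.068  0.881  0.469] tilt from vertical plane deg 28.0 az 94.4 z [ 53.6 230.2]
side 1558 c [479.7 283.5  74.6] n [0.018 0.002 1.   ] tilt from vertical plane deg 88.9 az 6.9 z [72.9 76.5]
side 692 c [468.9 231.4 162.8] n [-0.126  0.733  0.668] tilt from vertical plane deg 41.9 az 99.8 z [ 33.3 219.1]
side 561 c [471.1 292.2  72.8] n [0.019 0.    1.   ] tilt from vertical plane deg 88.9 az 0.4 z [71.4 73.8]
```

```bash
python3 -m handwheel '[[[0.5,4,-2.8,0,0,0,0],[1,8,-5.7,0.2,0.2,-0.4,0],[1,9,-6.4,0.3,0.2,-0.4,0],[1,9,-6.4,0.3,0.2,-0.4,0]]]'|egrep 'pos|rot|force'; for i in 1 2 3; do python3 -m handwheel '[[[0,1,-0.7,0,0,0,0],[0,1,-0.7,0,0,0,0]]]'|egrep 'pos|force'; done
```

```text
eef_pos: [477.2, 298.9, 14.6]
eef_rot: [-0.95, -0.003, 0.059]
wrist_force: [0.3, -0.1, -8.0]
eef_pos: [477.3, 298.8, 13.5]
wrist_force: [-0.3, -0.6, -7.9]
eef_pos: [477.3, 298.8, 12.2]
wrist_force: [-0.0, -0.7, -7.4]
eef_pos: [477.3, 298.8, 10.8]
wrist_force: [-0.3, 0.2, -7.4]
```

```bash
for i in 1 2 3; do python3 -m handwheel '[[[0,0.9,-0.6,0,0,0,0],[0,0.9,-0.6,0,0,0,0]]]'|egrep 'pos|force'; done
```

```text
eef_pos: [477.4, 298.9, 9.9]
wrist_force: [-0.8, -0.7, -5.2]
eef_pos: [477.4, 299.1, 9.8]
wrist_force: [-4.4, -5.1, 6.2]
eef_pos: [477.5, 299.2, 9.8]
wrist_force: [-5.8, -6.7, 9.9]
```

```bash
python3 -m handwheel '[[[0,-0.3,0.2,0,0,0,0],[0,-0.3,0.2,0,0,0,0],[0,-0.3,0.2,0,0,0,0.35],[0,-0.3,0.2,0,0,0,0.45]]]'|egrep 'pos|force|gap'; python3 -m handwheel '[[[0,0,0,0,0,0,0.6],[0,0,0,0,0,0,0.7],[0,0,0,0,0,0,0.7]]]'|egrep 'pos|force|gap';python3 - <<'E'
from h import *
for n in ('side','scene','wrist'):
    p,d=imaging.camera(n); cv2.imwrite(f'pics/m4_{n}.png',p[:,:,::-1] if n=='wrist' else cv2.resize(p[220:440,150:640,::-1][:,:330] if n=='side' else p[200:400,360:640,::-1],None,fx=2,fy=2))
E
```

```text
eef_pos: [477.9, 299.4, 10.6]
wrist_force: [0.7, -0.0, -0.1]
finger_gap: 66.6
eef_pos: [478.1, 299.5, 10.8]
wrist_force: [-0.6, -0.3, -0.3]
finger_gap: 79.6
```

View pics/m4_wrist.png

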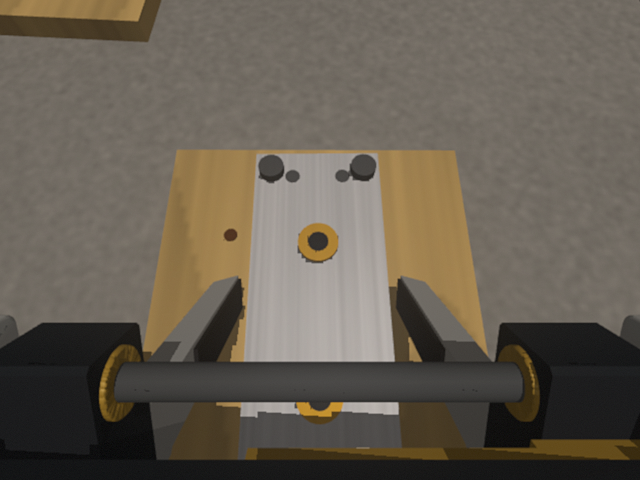

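View pics/m4_scene.png

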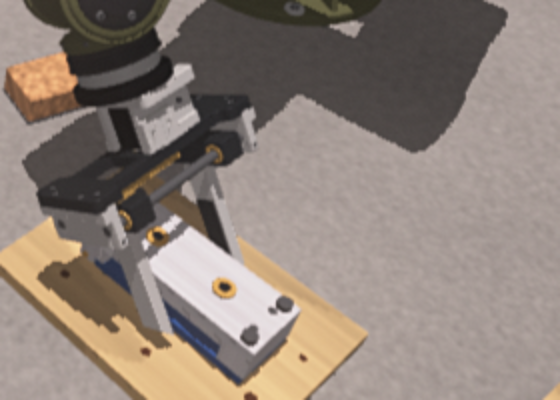

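```bash
python3 -m handwheel '[[[0,-10,0,0,0,0,0.7],[0,-30,0,0,0,0,0.8],[0,-65,0,0,0,0,0.9],[0,-105,0,0,0,0,1],[0,-145,0,0,0,0,1]]]'|egrep 'pos|gap'; python3 -m handwheel '[[[0,-30,0,0,0,0,1],[0,-65,0,0,0,0,1],[0,-95,0,0,0,0,1],[0,-95,0,0,0,0,1],[0,-95,0,0,0,0,1]]]';python3 - <<'E'
from h import *
for n in ('side','scene','wrist'):
    p,d=imaging.camera(n); cv2.imwrite(f'pics/f_{n}.png',p[:,:,::-1]); np.save(f'pics/f_{n}.npy',d)
go((0,0,0),0)
E
python3 pl.py f '([400,160,20],[560,380,90])'
```

```text
eef_pos: [481.9, 213.5, 129.9]
finger_gap: 93.4
clock: 30.27
eef_pos: [485.5, 157.2, 208.3]
eef_rot: [-0.949, -0.006, 0.058]
wrist_force: [-0.2, -0.3, -0.6]
finger_gap: 94.0
t 30.42 pos [484.4 158.5 206.2] shift [-493.4   91.5 -224.6] turn [-35.7   3.4  -1. ] gap 94.0 F [ 0.  -0.3  0.3] q [-0.1   0.21  1.72  0.63  1.37 -0.33]
scene 2445 c [480.2 277.1  60.7] n [0.008 0.001 1.   ] tilt from vertical plane deg 89.5 az 4.4 z [59.1 62.3]
scene 911 c [508.1 278.8  45.1] n [0.998 0.068 0.01 ] tilt from vertical plane deg 0.6 az 3.9 z [20.4 62.6]
scene 324 c [476.2 273.   60.9] n [-0.077 -0.012  0.997] tilt from vertical plane deg 85.5 az -171.4 z [58.2 64.3]
side 1852 c [478.7 278.1  60.4] n [0.005 0.009 1.   ] tilt from vertical plane deg 89.4 az 58.2 z [58.5 62.4]
side 496 c [477.  262.4  58.2] n [0.006 0.012 1.   ] tilt from vertical plane deg 89.2 az 63.4 z [55.6 59.6]
side 421 c [449.5 276.7  42.6] n [ 0.997  0.07  -0.011] tilt from vertical plane deg -0.6 az 4.0 z [20.3 63.9]
```

View pics/f_scene.png

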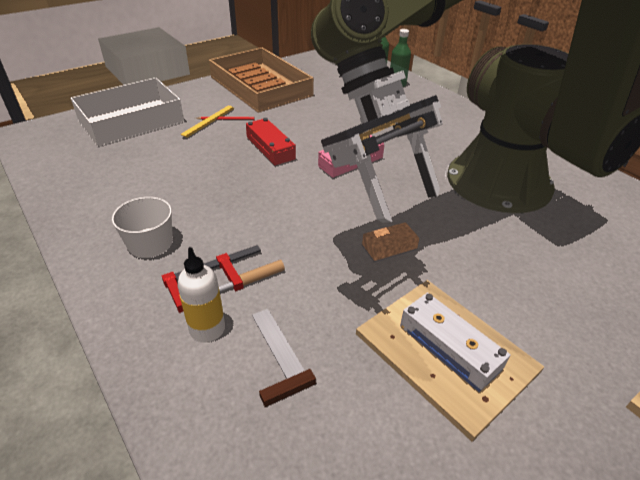

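View pics/f_side.png

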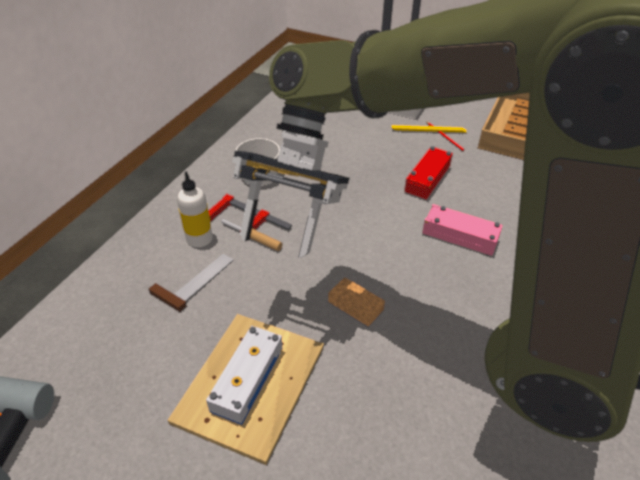

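```bash
python3 -m handwheel '[[[0,0,0,0,0,0,1],[0,0,0,0,0,0,1]]]'; python3 -c "
from cell import order
print(order.sign_off())"
```

```text
clock: 30.58
eef_pos: [483.9, 159.0, 205.2]
eef_rot: [-0.947, 0.0, 0.061]
wrist_force: [-0.9, 0.2, 0.5]
finger_gap: 93.9
the job is handed in; nothing more can be done
None
```

The job is done and handed in at about 31 s; the sign-off gives no verdict. The jig lies upside down on the middle of the board, leaf down and drill bushes up.

**What I did**
1. Laid the blank in the nest.
2. Pushed the leaf shut with closed fingers until it met a hard stop, at about 24 N.
3. Lifted the jig with the pads across body and leaf, stood it on its free end on the board, and let go.
4. Regripped it from the underside, turned it the second 90° and set it down gently.

**Last checks**
- **Lie:** the underside is within about 1° of flat, at 60.5 mm on the scene and side cameras. They read about 1–2 mm low; 61.5 mm is expected.
- **Position:** the jig's middle is about 8 mm from the board's middle.
- **Leaf and blank:** I saw no gap at the leaf. I did not measure the blank's position after the turn; I saw it between rails and leaf while the jig stood. The nest allows it at most 4 mm lengthways, against the 6 mm limit.
- **Bystanders:** they look unmoved in the pictures, and the gripper is clear of everything.

**What failed or disagreed**
- The fingertips are about 21 mm behind the reported TCP, not 8 mm ahead as stated. The first grasp shut in the air above the blank, and I corrected for it after that.
- My first turn towards the board, with the tool leaning outward, came up against the wrist's joint range. I turned the jig along the board's length instead.

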